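# Free a belt clip from its buckle with a forked spring-bar tool

## Task

The belt buckle screwed down on the wooden block is to be polished, so take its belt clip off. With the forked tool from the stand, push the wide flange of the spring bar towards the clip until the pin leaves its lug, draw that end of the bar out in front of the lug and let the pin spring out again; then put the tool back upright in its hole in the stand, pull the clip's other pin out of its lug and lay the clip flat in the round parts dish, about the middle. Leave the pointed tool and the small things on the bench where they are.

Things in the scene. Friction and masses are not known exactly. Their poses are not given: they have to be found in the camera images.
- holder: Fixed wooden block 92 x 76 x 12 mm with a steel belt buckle clamped on it. Origin on the bench under the spring bar's axis, which runs along y, 28 mm up. Two lugs 24 mm tall stand on the block, x -6 to 10: one at y -35 to -29 mm (spring pin), one at y 17 to 23 (fixed pin); 5.5 mm cross holes at x 0. Buckle lies at +x, to 34 mm up; clip at -x, on a step 23 mm up (x -48 to -10, y -1 to 32).
- clip: Loose steel belt clip, about 80 g. Origin on the bar's axis, frame as the block's while linked. Flat box x -38 to -2, y -7 to 14 mm, z -5 to 4 (grasp its 21 mm width), hinge barrel of radius 5 along y at x 0. At +y a fixed pin, 4 mm thick, ends at y 21 (4 mm deep in its lug): it leaves by moving the clip along its own -y. At -y comes the spring bar.
- plunger (a joint): How far the spring bar is pushed in, m: 0 fully out, 0.0065 fully in; 2 N at first, 4 N at the end; the pin leaves the lug at 0.004. The bar slides along the clip's y; when out: shank 5 mm thick, wide flange (13 mm across) at y -17 to -14, small flange (8 mm) at y -28 to -26, the fork fits between them over the shank; 4 mm pin from y -28 to -33. To push in: move the wide flange towards +y.
- pin_end (a point): Outer end of the sprung pin, on the bar's axis; starts 4 mm deep in the lug at the block's y -33 mm.
- clip_mid (a point): Middle of the clip with its bar, seen from above: at (-16, -5, -0.5) mm in the clip's frame; the whole then lies within 34 mm of it.
- fork_tool: Loose forked spring-bar tool, 78 mm tall, 50 g, stands fork down in the stand. Origin at the fork's tip, z up the tool. Two tines in the plane x-z: slot 8 mm wide and 14 mm deep, blade 17 mm wide along x, 3 mm thick along y. Brass shoulder of radius 13 mm at z 36 to 40 rests on the stand; square wooden handle 16 x 16 mm, sides along x and y, z 40 to 78.
- tool_stand: Fixed open dark wooden stand 38 x 80 mm, top 41 mm high, two 21 mm round holes side by side along its y. Origin under its centre. A tool that is home has its shoulder on the top (fork's tip 5 mm above the bench, handle's top 83 mm). A tall pole stands on the bench some 12 cm from it, to the robot's left; a lamp shade hangs over the bench further left.
- hole_a (a point): Centre of the stand's hole at its +y end, at the top surface (41 mm up).
- hole_b (a point): Centre of the stand's hole at its -y end, at the top surface.
- point_tool: The other tool in the stand: round pear-shaped wooden handle to 83 mm above the bench, single point below. Bystander. Origin on its axis 5 mm above the bench.
- dish: Fixed round metal parts dish, outer radius 48 mm at the rim, 11 mm high, inner floor 3 mm up, inner radius about 44 mm at the floor. Origin under its centre.
- ring_b: Brass ring, 22 mm across and 8 mm high, lying on the block's low corner. Bystander.
- lighter: Lighter, 81 mm long, lying on the bench. Bystander.
Mind the look-alikes: they are no part of the job. What is shaped like the dish but black or turquoise is not meant.

How it is judged:
On the way, in this order (a step that is already met when the one before it is completed fails the run):
1. the forked tool presses the spring bar in and its pin has left the lug (value of joint plunger above 0.0042 m and contact force between fork_tool and plunger above 0.5 N), for 0.1 s.
2. the pin's end is out in front of the lug and the pin has sprung out again (x of pin_end in the frame of holder below -0.008 m and value of joint plunger below 0.002 m), for 0.2 s.
3. the forked tool is back upright in its hole in the stand, let go ((horizontal distance between fork_tool and hole_a below 0.005 m or horizontal distance between fork_tool and hole_b below 0.005 m) and z of fork_tool in the frame of tool_stand below 0.008 m and angle between fork_tool's own z axis and vertical below 0.08 rad and contact force between the fingers and fork_tool below 0.1 N), for 0.2 s.
At the end, for the whole second after the job is handed in: the clip lies still and flat (within 0.2 rad, either side up) on the dish's floor, its middle within 14 mm of the dish's, and the forked tool stands still and upright (within 0.08 rad) in a hole of the stand, within 5 mm of the hole's centre and with its shoulder down on the top (within 3 mm) (horizontal distance between clip_mid and dish below 0.014 m and z of clip_mid in the frame of dish below 0.014 m and (angle between clip's own z axis and vertical below 0.2 rad or angle between clip's own z axis and vertical above 2.94 rad) and linear speed of each of clip, fork_tool below 0.01 m/s and (horizontal distance between fork_tool and hole_a below 0.005 m or horizontal distance between fork_tool and hole_b below 0.005 m) and z of fork_tool in the frame of tool_stand below 0.008 m and angle between fork_tool's own z axis and vertical below 0.08 rad); the robot touches nothing.
It fails at once if the pointed tool is shifted by more than 15 mm (distance of point_tool from where it was at the start of the episode above 0.015 m).
It fails at once if the ring or the lighter is shifted by more than 25 mm (distance of any of ring_b, lighter from where it was at the start of the episode above 0.025 m).
It also fails if it takes over 61 s, if anything falls off the work surface, if the arm or the gripper's body presses on something with over 40 N, if the wrist force passes 120 N, or if a joint passes its speed limit or range.

## Robot

A 6-joint arm with a two-finger parallel gripper is mounted at the origin on the work surface; the furniture and walls round the work are solid. World frame = base frame: x ahead of the robot, y to its left, z up, the work surface at z = 0. Lengths are in m, angles in rad, forces in N, time in s.
With the tool pointing down it reaches from about 0.25 to 0.85 m from the base axis. Payload 12.5 kg.
Tool frame: the origin (TCP) lies at the very end of the fingers, on their centre line; the grasp point (between the pads) lies 19 mm behind it; z points along the fingers, y is the line along which they close (so a half turn about z gives the same grasp; the last joint's range is limited). The gripper opens to 93 mm and grips with 3 to 60 N. Pads are 15 mm wide; open, the fingers measure 128 mm over their backs; the gripper's body (75 mm by 188 mm) begins 65 mm behind the grasp point.
Start: joints at [-1.192, 0.351, 1.652, -0, 1.139, -0.085], TCP at [0.246, -0.492, 0.219] pointing down, gripper open.
Joint ranges: [-2.75, 2.75], [-0.79, 2.1], [0.01, 2.65], [-1.57, 4.71], [0.07, 3.14], [-2.87, 2.87]. Speed limits (rad/s): [2.22, 2.22, 2.79, 3.14, 3.14, 3.14].

## Interface

Orientations are given as a unit quaternion [x, y, z, w].
In Python, from rig import bot, snapshot, get_calibration gives the robot as it stands.
- The arm moves only by the tool jog_arm, never from a script. Its arguments are lists of equal length, an entry for each row: "delta_rot": the turn, a rotation vector about the world's x, y, z in degrees, a list of three; "linear": the shift along the world's x, y, z in mm, a list of three; "fingers": the closure, from 0 (fully open) to 1 (shut). In form: {"delta_rot": [[ax, ay, az], ...], "linear": [[tx, ty, tz], ...], "fingers": [fingers, ...]}. A call has 1 to 8 rows; each row is the pose to reach, as a shift and turn from the pose commanded when the call began; what a row does not reach only later rows make up. A row lasts 1/12 s, in which the tool goes at most 41.7 mm and 7.16 degrees, less where a joint would pass 70% of its speed; a pose out of reach is approached as far as the arm can. A call with a gripper value outside its range is refused whole. The fingers move at their own pace and stop on an object; the grip force is fixed at half the most. Time passes only in rows, so rows that repeat a pose let the fingers close. It gives the time, the measured TCP pose, the force, the opening and the grip force at its end, in the units of the state.
- bot.get_state(): the state, without advancing time (a new reading comes with each control period).
- snapshot(name): name is "scene" or "top" or "wrist"; returns (picture, depth): 480x640x3 uint8, red, green, blue; 480x640 float32, m along the optical axis (not along the pixel's ray), 0 where there is no reading.
- get_calibration(name): a dict with "camera_matrix" (3x3 intrinsics, pixels), "k1" (the pictures are not rectified: a ray, as slopes to the right and down, at radius r is drawn at 1 + k1 r^2 times it, then the intrinsics apply), "world_from_camera" (4x4, takes a point from camera to world coordinates); the wrist camera has in their place "mount" (4x4, takes a point from camera to tool coordinates, whose origin is the TCP and whose axes are the flange's). Camera axes: x right, y up, looking along -z (the intrinsics and any distortion apply to the point x, -y, -z); pixel columns grow to the right and rows downward; lengths in m; the calibration is good to about 2 mm. A picture is of the moment at which its call begins: read the wrist's pose just before it. get_calibration takes no time and is no camera call.
- bot.sign_off(): hands the job in; it is judged then, once.
The state is a dict: "time_s": time; "joint_pos": joint angles; "dq": joint speeds; "joint_torque": joint torques, N m; "eef_pos": TCP position; "tool_rot": TCP orientation; "wrist_force": force on the tool from outside, world axes, zero at the start; "torque": the same for the moment, N m; "opening": finger opening in m; "grasp_force": force on a finger pad.
Only numpy, scipy, OpenCV 4.12 (cv2) and the standard library are available. Lean on these libraries where they do the work, as an engineer would, in place of code of your own. Each camera call takes 0.05 s, during which the arm holds its last target. There are 200 camera calls.

## Working session

There is one attempt and no reset: what is moved stays moved. The work goes in short steps, Python scripts to look and compute and a tool call to move; the robot and the scene stay as the last step left them, time stands still between calls to the robot, and variables do not carry over. Pictures are saved under pics/ and viewed, at most 11 in all, crops included, and the job is handed in when it is done.

Besides the shell and the picture viewer there is one more tool, called after "Emit:" as name(argument=value, ...) on one line, values as JSON. jog_arm: Moves the arm, as the interface text tells. Its arguments: {"type":"object","properties":{"delta_rot":{"type":"array"},"linear":{"type":"array"},"fingers":{"type":"array"}},"required":["delta_rot","linear","fingers"]}

```bash
ls; mkdir -p pics
cat > h.py <<'E'
import numpy as np, cv2
from rig import bot, snapshot, get_calibration
from scipy.spatial.transform import Rotation as R
def cam(name, st=None):
    c=get_calibration(name)
    if name=='wrist':
        T=np.eye(4); T[:3,:3]=R.from_quat(st['tool_rot']).as_matrix(); T[:3,3]=st['eef_pos']
        return c['camera_matrix'],c['k1'],T@np.array(c['mount'])
    return c['camera_matrix'],c['k1'],np.array(c['world_from_camera'])
def ray(C,uv):
    K,k1,T=C; K=np.array(K)
    p=cv2.undistortPoints(np.array(uv,float).reshape(-1,1,2),K,np.array([k1,0,0,0,0.]))[:,0]
    d=np.c_[p[:,0],-p[:,1],-np.ones(len(p))]
    return T[:3,3], d@T[:3,:3].T
def onplane(C,uv,z):
    o,d=ray(C,uv); return o+d*((z-o[2])/d[:,2])[:,None]
def cloud(C,depth):
    v,u=np.mgrid[0:480,0:640]; o,d=ray(C,np.c_[u.ravel(),v.ravel()])
    return (o+d*depth.ravel()[:,None]).reshape(480,640,3)
def shot(name,fn=None):
    st=bot.get_state(); C=cam(name,st); p,d=snapshot(name)
    if fn: cv2.imwrite('pics/'+fn,p[:,:,::-1]); np.savez('pics/'+fn+'.npz',p=p,d=d,K=C[0],k1=C[1],T=C[2])
    return p,d,C
def load(fn):
    z=np.load('pics/'+fn+'.npz'); return z['p'],z['d'],(z['K'],float(z['k1']),z['T'])
E
python3 - <<'E'
from h import *
for n in ['scene','top']:
    p,d,C=shot(n,n+'.png'); print(n,C[2].round(3).tolist(),C[1])
print(bot.get_state())
E
```

```text
pics
scene [[0.68, 0.325, -0.657, -0.09], [-0.733, 0.288, -0.616, -0.939], [-0.011, 0.901, 0.434, 0.473], [0.0, 0.0, 0.0, 1.0]] -0.03982982014461746
top [[-0.016, 0.996, -0.088, 0.443], [-1.0, -0.018, -0.018, -0.321], [-0.02, 0.088, 0.996, 1.041], [0.0, 0.0, 0.0, 1.0]] -0.03852971476955421
{'time_s': 0.1, 'joint_pos': array([-1.19158354e+00,  3.51196801e-01,  1.65234907e+00, -1.75245865e-05,
        1.13910480e+00, -8.45757664e-02]), 'dq': array([ 0.0006906 , -0.00188871, -0.00192426, -0.00061356, -0.00132454,
       -0.00046932]), 'joint_torque': array([ 1.81828756e-03, -4.98032641e+01, -2.85704577e+01,  7.00896978e-02,
        2.38338491e-02, -3.85167584e-05]), 'eef_pos': array([ 0.2459531 , -0.49159744,  0.21815154]), 'tool_rot': array([ 9.73231816e-01,  2.29825048e-01, -8.55211353e-05, -5.22108255e-04]), 'wrist_force': array([-0.22171434,  0.18659263, -0.41241521]), 'torque': array([ 0.01552902,  0.04506826, -0.01661   ]), 'grasp_force': 0.0, 'opening': 0.09333324618052641}
```

View pics/top.png

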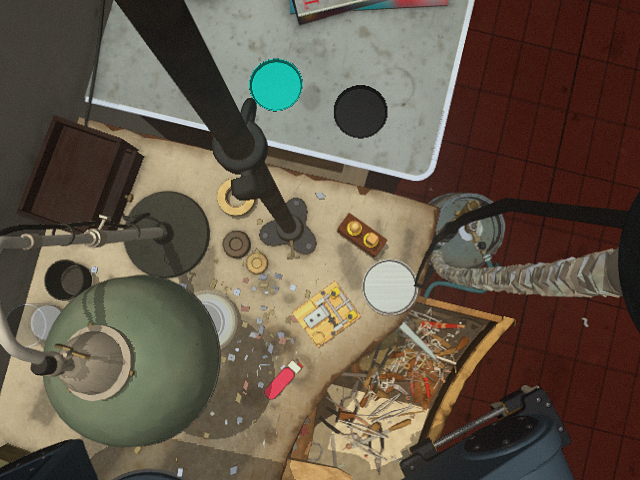

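View pics/scene.png

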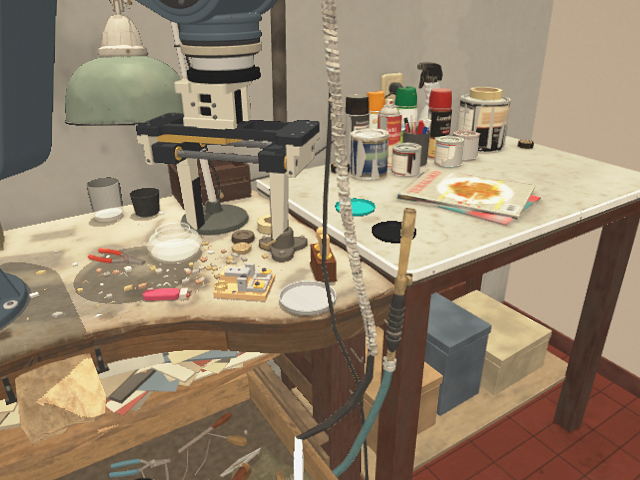

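The top view shows the stand at (361,235), the block at (325,315), the white dish at (390,287) and the lighter at (284,380). Dish look-alikes are turquoise (276,85), black (360,110) and glass (215,320). Both tools are in the stand, at about (354,228) and (370,240). Next is a close crop with positions.

Run:
```python
from h import *
p,d,C=load('top.png'); P=cloud(C,d)
c=p[190:350,270:430]; cv2.imwrite('pics/c1.png',cv2.resize(c,(800,600) if 0 else (600,600),interpolation=cv2.INTER_CUBIC)[:,:,::-1])
for n,u,v in [('stand',361,235),('t1',354,228),('t2',370,240),('holder',325,315),('dish',390,287),('lighter',284,380),('pole',292,240),('polearm',240,145),('hose',440,262),('hose2',480,270),('hose3',560,285),('blackarm',480,210),('lamp',180,350),('ringstuff',330,195)]:
    print(n,P[v,u].round(3))
# tall things map: near work region
Q=P.reshape(-1,3); 
for zlo,zhi in [(.06,.15),(.15,.3),(.3,.6)]:
    m=(Q[:,2]>zlo)&(Q[:,2]<zhi)&(Q[:,0]>.3)&(Q[:,0]<.8)&(Q[:,1]>-.75)&(Q[:,1]<0)
    g=np.unique((Q[m][:,:2]/.04).round().astype(int),axis=0)*.04
    print(zlo,g.round(2).tolist())
```

```text
stand [ 0.522 -0.369  0.041]
t1 [ 0.53  -0.356  0.081]
t2 [ 0.51  -0.381  0.084]
holder [ 0.389 -0.306  0.035]
dish [ 0.434 -0.419  0.002]
lighter [ 0.279 -0.234  0.014]
pole [ 0.516 -0.252  0.035]
polearm [ 0.547 -0.253  0.604]
hose [ 0.471 -0.481  0.149]
hose2 [ 0.452 -0.447  0.528]
hose3 [ 0.44  -0.427  0.761]
blackarm [ 0.484 -0.408  0.69 ]
lamp [ 0.369 -0.145  0.359]
ringstuff [ 0.596 -0.318  0.004]
0.06 [[0.44, -0.48], [0.44, -0.44], [0.48, -0.48], [0.52, -0.4], [0.52, -0.36], [0.52, -0.24], [0.52, -0.04], [0.52, 0.0], [0.56, -0.52], [0.56, -0.36], [0.56, -0.24], [0.56, -0.04], [0.56, 0.0]]
0.15 [[0.32, -0.16], [0.36, -0.16], [0.4, -0.16], [0.44, -0.48], [0.44, -0.44], [0.44, -0.16], [0.44, -0.12], [0.44, -0.08], [0.44, -0.04], [0.48, -0.48], [0.48, -0.44], [0.48, -0.04], [0.52, -0.24], [0.52, -0.04], [0.52, 0.0], [0.56, -0.52], [0.56, -0.24]]
0.3 [[0.32, -0.56], [0.32, -0.52], [0.32, -0.48], [0.32, -0.44], [0.32, -0.16], [0.32, -0.12], [0.32, -0.08], [0.32, -0.04], [0.32, 0.0], [0.36, -0.16], [0.36, -0.12], [0.36, -0.08], [0.36, -0.04], [0.36, 0.0], [0.4, -0.16], [0.4, -0.12], [0.4, -0.08], [0.4, -0.04], [0.4, 0.0], [0.44, -0.48], [0.44, -0.44], [0.44, -0.16], [0.44, -0.12], [0.44, -0.08], [0.44, -0.04], [0.44, 0.0], [0.48, -0.44], [0.48, -0.4], [0.48, -0.04], [0.48, 0.0], [0.52, -0.28], [0.52, -0.24], [0.52, -0.04], [0.52, 0.0], [0.56, -0.28], [0.56, -0.24], [0.6, -0.24]]
```

View pics/c1.png

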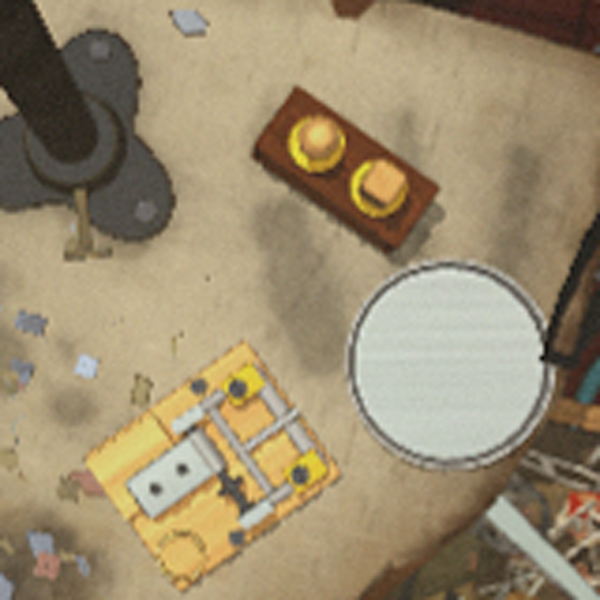

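The crop shows the forked tool (square handle) at crop (383,183) and the round-handled one at (318,137). The clip is the grey plate at (175,480), the spring bar at (237,490), the sprung-pin lug at (257,513) and the ring at (183,550). A hose hangs just by the dish, so I'll map it and move above for a closer look.

Run:
```python
from h import *
for n in ['top','scene']:
    p,d,C=load(n+'.png'); P=cloud(C,d).reshape(-1,3); P=P[d.ravel()>0]
    m=(P[:,0]>.38)&(P[:,0]<.6)&(P[:,1]>-.56)&(P[:,1]<-.39)&(P[:,2]>.05)
    Q=P[m]
    for z in np.arange(.05,.5,.04):
        q=Q[(Q[:,2]>=z)&(Q[:,2]<z+.04)]
        if len(q): print(n,round(z,2),len(q),q[:,:2].min(0).round(3),q[:,:2].max(0).round(3),np.median(q[:,:2],0).round(3))
p,d,C=load('top.png');P=cloud(C,d)
# dish: bright low-sat mask around
sub=p[255:320,355:425].astype(int); m=((sub.min(2)>190)).astype(np.uint8)
c=max(cv2.findContours(m,0,2)[0],key=cv2.contourArea); e=cv2.fitEllipse(c); print(e); 
print('dish',onplane(C,[[e[0][0]+355,e[0][1]+255]],.003))
m=get_calibration('wrist'); print(m)
```

```text
top 0.05 68 [ 0.434 -0.528] [ 0.551 -0.391] [ 0.48  -0.484]
top 0.09 67 [ 0.437 -0.535] [ 0.557 -0.446] [ 0.474 -0.483]
top 0.13 206 [ 0.442 -0.539] [ 0.562 -0.441] [ 0.552 -0.523]
top 0.17 55 [ 0.448 -0.482] [ 0.467 -0.439] [ 0.458 -0.47 ]
top 0.21 60 [ 0.447 -0.479] [ 0.465 -0.436] [ 0.459 -0.467]
top 0.25 76 [ 0.445 -0.474] [ 0.471 -0.434] [ 0.458 -0.463]
top 0.29 93 [ 0.441 -0.472] [ 0.478 -0.432] [ 0.456 -0.46 ]
top 0.33 92 [ 0.44  -0.467] [ 0.48  -0.429] [ 0.454 -0.457]
top 0.37 105 [ 0.438 -0.466] [ 0.487 -0.427] [ 0.454 -0.454]
top 0.41 124 [ 0.437 -0.458] [ 0.489 -0.424] [ 0.449 -0.451]
top 0.45 183 [ 0.437 -0.456] [ 0.49  -0.421] [ 0.448 -0.449]
top 0.49 189 [ 0.435 -0.455] [ 0.49  -0.418] [ 0.448 -0.445]
scene 0.05 593 [ 0.431 -0.539] [ 0.55 -0.39] [ 0.472 -0.497]
scene 0.09 632 [ 0.434 -0.542] [ 0.555 -0.446] [ 0.466 -0.493]
scene 0.13 646 [ 0.441 -0.543] [ 0.561 -0.441] [ 0.46  -0.489]
scene 0.17 418 [ 0.445 -0.49 ] [ 0.466 -0.438] [ 0.452 -0.48 ]
scene 0.21 433 [ 0.443 -0.486] [ 0.465 -0.436] [ 0.452 -0.476]
scene 0.25 447 [ 0.44  -0.482] [ 0.471 -0.434] [ 0.45  -0.474]
[... 315 characters left out ...]

((32.804569244384766, 30.64958381652832), (45.651893615722656, 47.54315948486328), 39.97539520263672)
dish [[ 0.43629234 -0.41526003  0.003     ]]
{'camera_matrix': array([[346.62518326,   0.        , 321.93442775],
       [  0.        , 346.62518326, 241.00396567],
       [  0.        ,   0.        ,   1.        ]]), 'k1': -0.029713820923820352, 'mount': array([[ 8.28400613e-05,  9.64394055e-01,  2.64469467e-01,
         7.29285913e-02],
       [ 9.99999974e-01, -1.36344604e-04,  1.83952677e-04,
        -1.46327680e-04],
       [ 2.13461853e-04,  2.64469445e-01, -9.64394041e-01,
        -1.65913979e-01],
       [ 0.00000000e+00,  0.00000000e+00,  0.00000000e+00,
         1.00000000e+00]])}
```

Emit:
jog_arm(linear=[[0, 0, 30], [0, 0, 60], [40, 30, 60], [80, 60, 60], [120, 90, 60], [160, 115, 60], [160, 115, 60], [160, 115, 60]], delta_rot=[[0, 0, 0], [0, 0, 0], [0, 0, 0], [0, 0, 0], [0, 0, 0], [0, 0, 0], [0, 0, 0], [0, 0, 0]], fingers=[0, 0, 0, 0, 0, 0, 0, 0])

```text
time_s: 0.77
eef_pos: [0.4095, -0.3738, 0.2783]
tool_rot: [0.973, 0.232, 0.0, -0.0]
wrist_force: [0.5, -0.2, 0.4]
opening: 0.0929
grasp_force: 0.0
```

Run:
```python
from h import *
p,d,C=shot('wrist','w1.png')
P=cloud(C,d)
for n,a in [('top',load('top.png')),]:
    q=cloud(a[2],a[1]).reshape(-1,3)
    m=(q[:,0]>.4)&(q[:,0]<.6)&(q[:,1]>-.46)&(q[:,1]<-.40)&(q[:,2]>.09)&(q[:,2]<.5)
    for z in np.arange(.09,.5,.05):
        w=q[m&(q[:,2]>=z)&(q[:,2]<z+.05)]; print(round(z,2),w[:,:2].round(3).tolist()[:6])
```

```text
0.09 [[0.443, -0.444], [0.443, -0.446], [0.443, -0.447], [0.442, -0.446], [0.442, -0.447], [0.442, -0.448]]
0.14 [[0.451, -0.441], [0.45, -0.442], [0.45, -0.443], [0.449, -0.441], [0.449, -0.442], [0.449, -0.443]]
0.19 [[0.463, -0.438], [0.461, -0.44], [0.46, -0.438], [0.459, -0.437], [0.459, -0.439], [0.458, -0.437]]
0.24 [[0.471, -0.435], [0.469, -0.436], [0.467, -0.435], [0.467, -0.435], [0.467, -0.435], [0.467, -0.437]]
0.29 [[0.478, -0.433], [0.477, -0.432], [0.476, -0.433], [0.475, -0.431], [0.475, -0.432], [0.475, -0.433]]
0.34 [[0.485, -0.43], [0.483, -0.429], [0.483, -0.43], [0.482, -0.429], [0.48, -0.428], [0.48, -0.429]]
0.39 [[0.489, -0.426], [0.488, -0.427], [0.487, -0.425], [0.488, -0.428], [0.487, -0.426], [0.487, -0.427]]
0.44 [[0.49, -0.422], [0.489, -0.423], [0.488, -0.422], [0.488, -0.423], [0.487, -0.421], [0.489, -0.424]]
0.49 [[0.49, -0.422], [0.489, -0.421], [0.486, -0.42], [0.485, -0.42], [0.484, -0.42], [0.484, -0.421]]
```

View pics/w1.png

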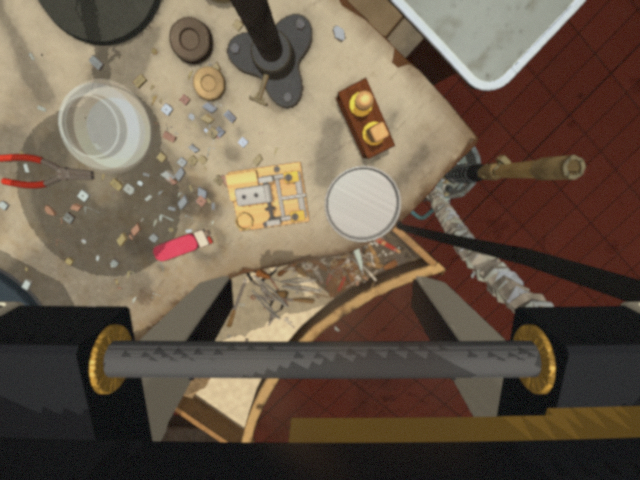

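The wrist view shows the stand at (366,118) with the square handle at (375,132), the block at (267,197) and the dish at (363,204). The black cable runs from about (400,228) to the right, close to the dish. I'll back off from the cable, turn, and look closer.

Emit:
jog_arm(linear=[[-20, 30, 0], [-40, 44, -20], [-40, 44, -50], [-40, 44, -80], [-40, 44, -80], [-40, 44, -80], [-40, 44, -80]], delta_rot=[[0, 0, 0], [0, 0, 0], [0, 0, 7], [0, 0, 14], [0, 0, 20], [0, 0, 25], [0, 0, 25]], fingers=[0.3, 0.5, 0.5, 0.5, 0.5, 0.5, 0.5])

```text
time_s: 1.4
eef_pos: [0.3651, -0.3333, 0.1981]
tool_rot: [0.9, 0.436, -0.0, -0.001]
wrist_force: [0.4, -0.7, 0.1]
opening: 0.0512
grasp_force: 0.0
```

Run:
```python
from h import *
p,d,C=shot('wrist','w2.png'); print(bot.get_state()['eef_pos'],bot.get_state()['tool_rot'])
for q in ([.51,-.381,.083],[.39,-.31,.035],[.436,-.415,0]):
    c=np.linalg.inv(C[2])@np.r_[q,1]; print(C[0][0,0]*c[0]/-c[2]+C[0][0,2], C[0][1,1]*c[1]/c[2]+C[0][1,2])
cv2.imwrite('pics/c2.png',cv2.resize(p[0:300,240:640],(800,600),interpolation=cv2.INTER_CUBIC)[:,:,::-1])
```

```text
[ 0.36538802 -0.33334472  0.19848405] [ 9.00947744e-01  4.33927543e-01 -1.32319922e-04 -1.80805045e-04]
502.3457874581908 173.03561970185152
327.95290469293025 189.1253194788727
420.57037829799015 235.2781343801174
```

View pics/c2.png

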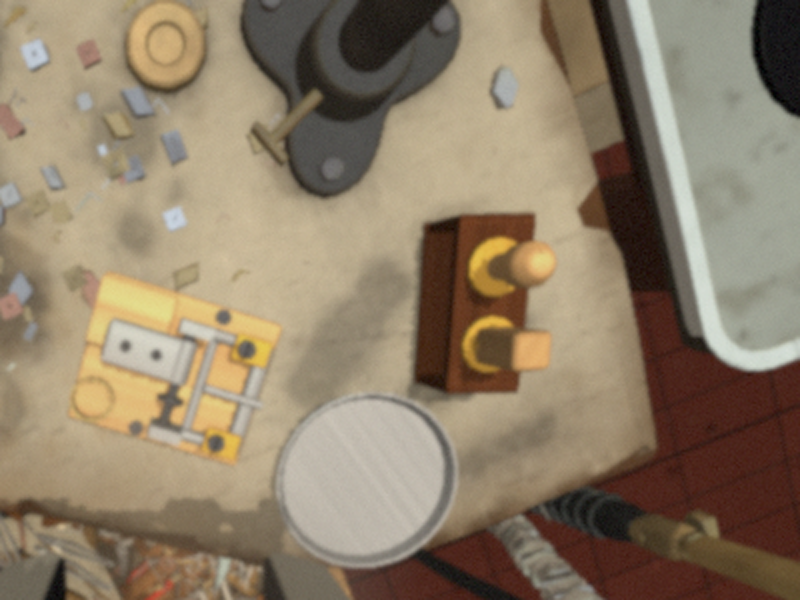

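The crop shows the square handle top at (532,350), aligned with the gripper axes. The pear handle is at (533,263), the bar at (170,402), the sprung-pin lug at (165,436), the fixed lug at (200,328) and the clip at (145,350). Next I compute positions.

Run:
```python
from h import *
p,d,C=load('w2.png'); P=cloud(C,d)
print('rc', onplane(C,[[506,175]],.083), onplane(C,[[484.5,172.5]],.045))
m=(P[...,2]>.076)&(P[...,2]<.092); m[:, :440]=0
n,l,s,c=cv2.connectedComponentsWithStats(m.astype(np.uint8))
for i in range(1,n):
    if s[i,4]>30:
        q=P[l==i]; r=cv2.minAreaRect((q[:,:2]*1000).astype(np.float32)); print(c[i],s[i],q.mean(0).round(4),np.round(r[0],1),np.round(r[1],1),r[2])
# stand top
m=(abs(P[...,2]-.041)<.004); m[:,:440]=0; m[:90]=0; m[220:]=0
n,l,s,c=cv2.connectedComponentsWithStats(m.astype(np.uint8)); i=1+s[1:,4].argmax(); q=P[l==i]; r=cv2.minAreaRect((q[:,:2]*1000).astype(np.float32)); print('stand',r)
# block & lugs
m=(abs(P[...,2]-.012)<.004); m[:, :260]=0; m[:,390:]=0; m[:125]=0;m[240:]=0
n,l,s,c=cv2.connectedComponentsWithStats(m.astype(np.uint8)); i=1+s[1:,4].argmax(); q=P[l==i]; print('block',cv2.minAreaRect((q[:,:2]*1000).astype(np.float32)))
for nm,u,v in [('lugS',165,436),('lugF',200,328),('clipA',125,346),('clipB',156,356),('bar',170,402)]:
    uu,vv=int(u/2+240),int(v/2); print(nm,P[vv,uu].round(4), onplane(C,[[u/2+240,v/2]],.036 if 'lug' in nm else .030).round(4))
```

```text
rc [[ 0.51287964 -0.38459122  0.083     ]] [[ 0.51221918 -0.38511532  0.045     ]]
[443.89655172  15.9137931 ] [440  11  14  11  58] [ 0.5347 -0.2583  0.086 ] [ 534.8 -258.3] [1.4 9.1] 60.02372360229492
[506.68170426 131.77694236] [496 120  22  25 399] [ 0.5315 -0.3567  0.0805] [ 532.9 -357.8] [18.4 16.4] 52.594970703125
[503.38888889 174.78472222] [492 165  23  21 432] [ 0.5117 -0.3836  0.0818] [ 512.6 -384.8] [16.2 16.3] 53.42814636230469
[615.96167247 283.21254355] [604 275  28  21 287] [ 0.543  -0.5275  0.0841] [ 543.8 -528. ] [16.1 10.2] 31.137969970703125
[470.49206349 288.6031746 ] [465 285  13  10  63] [ 0.4378 -0.4504  0.0839] [ 437.5 -450.7] [8.3 4.6] 26.942581176757812
[522.11731844 294.2849162 ] [513 287  25  17 179] [ 0.4713 -0.4844  0.0831] [ 471.2 -484.8] [18.   9.8] 6.242753505706787
stand ((523.1587524414062, -371.3548889160156), (80.27733612060547, 35.860992431640625), 52.9080696105957)
block ((373.9306335449219, -318.86114501953125), (39.99011993408203, 92.33219146728516), 34.78181838989258)
lugS [ 0.3686 -0.3281  0.0366] [[ 0.3689 -0.3285  0.036 ]]
lugF [ 0.4131 -0.2985  0.0364] [[ 0.4131 -0.2985  0.036 ]]
clipA [ 0.38   -0.2832  0.0323] [[ 0.3801 -0.2835  0.03  ]]
clipB [ 0.3889 -0.2961  0.0324] [[ 0.3888 -0.2963  0.03  ]]
bar [ 0.3807 -0.3174  0.0328] [[ 0.3804 -0.3178  0.03  ]]
```

Emit:
jog_arm(linear=[[30, 0, 0], [60, -1, 0], [85, -2, 0], [116, -27, -20], [147, -51, -40], [147, -51, -70], [147, -51, -70], [147, -51, -70]], delta_rot=[[0, 0, 0], [0, 0, 2], [0, 0, 2], [0, 0, 2], [0, 0, 2], [0, 0, 2], [0, 0, 2], [0, 0, 2]], fingers=[0.5, 0.5, 0.5, 0.5, 0.5, 0.5, 0.5, 0.5])

```text
time_s: 2.12
eef_pos: [0.5119, -0.3835, 0.1275]
tool_rot: [0.893, 0.449, -0.001, -0.002]
wrist_force: [0.5, -0.3, 0.2]
opening: 0.0465
grasp_force: 0.0
```

Run:
```python
from h import *
p,d,C=shot('wrist','w3.png'); P=cloud(C,d); s=bot.get_state(); print(s['eef_pos'],s['tool_rot'],s['wrist_force'])
m=(P[...,2]>.076)&(P[...,2]<.092)
n,l,s,c=cv2.connectedComponentsWithStats(m.astype(np.uint8))
for i in range(1,n):
    if s[i,4]>200:
        q=P[l==i]; r=cv2.minAreaRect((q[:,:2]*1000).astype(np.float32)); print(c[i],s[i],q.mean(0).round(4),np.round(r[0],1),np.round(r[1],1),r[2])
```

```text
[ 0.51246569 -0.38390451  0.12937638] [ 8.93161337e-01  4.49736297e-01 -1.34362678e-04 -2.65580972e-04] [-0.55752489  0.18419955  1.02061739]
[229.61306533  61.45728643] [203  32  40  43 398] [ 0.5412 -0.2576  0.0844] [ 541.3 -254.9] [24.8 10.9] 8.135783195495605
[325.3322314  210.99834711] [311 197  29  29 605] [ 0.5335 -0.3572  0.0805] [ 533.  -357.8] [17.6 17.4] 37.08427047729492
[325.09342561 262.46539792] [313 250  25  25 578] [ 0.5137 -0.3838  0.0821] [ 513.1 -384.4] [15.  15.7] 54.26837921142578
[366.05698006 401.61253561] [351 390  27  26 351] [ 0.475  -0.4859  0.0845] [ 474. -486.] [10.5 21. ] 48.018917083740234
```

Aligned; handle centre is (513,-384.5). I descend and grip.

Emit:
jog_arm(linear=[[0, -1, -30], [0, -1, -60], [0, -1, -79], [0, -1, -79], [0, -1, -79], [0, -1, -79], [0, -1, -79], [0, -1, -79]], delta_rot=[[0, 0, 0], [0, 0, 0], [0, 0, 0], [0, 0, 0], [0, 0, 0], [0, 0, 0], [0, 0, 0], [0, 0, 0]], fingers=[0.5, 0.5, 0.5, 0.6, 0.7, 1, 1, 1])

```text
time_s: 2.83
eef_pos: [0.5137, -0.3854, 0.0516]
tool_rot: [0.893, 0.451, 0.001, 0.001]
wrist_force: [0.0, -0.4, -0.3]
opening: 0.017
grasp_force: 0.0
```

Emit:
jog_arm(linear=[[0, 0, 0], [0, 0, 0], [0, 0, 30], [0, 0, 60], [0, 0, 60], [0, 0, 60]], delta_rot=[[0, 0, 0], [0, 0, 0], [0, 0, 0], [0, 0, 0], [0, 0, 0], [0, 0, 0]], fingers=[1, 1, 1, 1, 1, 1])

```text
time_s: 3.33
eef_pos: [0.5138, -0.3855, 0.1117]
tool_rot: [0.893, 0.451, 0.001, 0.002]
wrist_force: [0.5, -0.4, -1.8]
opening: 0.0155
grasp_force: 29.9
```

Run:
```python
from h import *
s=bot.get_state(); print(s['eef_pos'],s['tool_rot'],s['wrist_force'],s['opening'],s['grasp_force'])
p,d,C=shot('wrist','w4.png'); a,b,D=shot('scene','s4.png')
im=np.zeros((480,800,3),np.uint8); im[:,:400]=cv2.resize(p[150:390,220:420],(400,480))
u=np.linalg.inv(D[2])@np.r_[s['eef_pos'],1]; K=D[0]; u,v=int(K[0,0]*u[0]/-u[2]+K[0,2]),int(K[1,1]*u[1]/u[2]+K[1,2]); print(u,v)
im[:,400:]=cv2.resize(a[v-40:v+56,u-40:u+40],(400,480),interpolation=cv2.INTER_CUBIC); cv2.imwrite('pics/c4.png',im[:,:,::-1])
```

```text
[ 0.51382645 -0.38551876  0.11172895] [8.92687704e-01 4.50671932e-01 6.90380053e-04 1.73063592e-03] [ 0.50994113 -0.40289303 -1.8104237 ] 0.015529249723329116 29.902930855751038
325 219
```

View pics/c4.png

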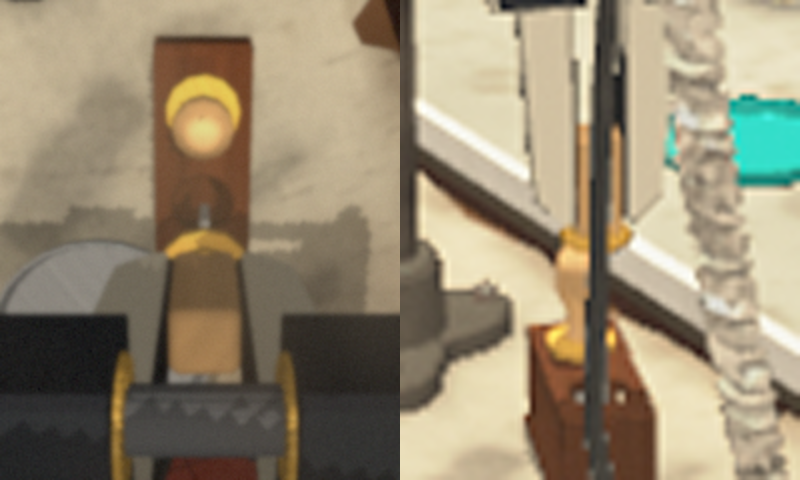

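The left half shows the blade below the shoulder as a thin strip at (205,215), so it is edge-on and the fork's y lies along the gripper's y. The right half shows the tool held clear of the stand. I'll carry it to beside the block, turned +71°, and look again.

Emit:
jog_arm(linear=[[-30, 22, 8], [-64, 46, 10], [-94, 48, 20], [-94, 48, 20], [-94, 48, 20], [-94, 48, 20], [-94, 48, 20], [-94, 48, 20]], delta_rot=[[0, 0, 0], [0, 0, 5], [0, 0, 12], [0, 0, 19], [0, 0, 26], [0, 0, 33], [0, 0, 40], [0, 0, 47]], fingers=[1, 1, 1, 1, 1, 1, 1, 1])

```text
time_s: 4.1
eef_pos: [0.4185, -0.3364, 0.1285]
tool_rot: [0.637, 0.771, 0.0, -0.001]
wrist_force: [0.9, 0.0, 0.3]
opening: 0.0159
grasp_force: 29.9
```

Emit:
jog_arm(linear=[[0, 0, 0], [0, 0, 0], [0, 0, 0], [0, -8, 0], [0, -15, 0], [0, -15, 0], [0, -15, 0]], delta_rot=[[0, 0, 6], [0, 0, 12], [0, 0, 18], [0, 0, 23.5], [0, 0, 23.5], [0, 0, 23.5], [0, 0, 23.5]], fingers=[1, 1, 1, 1, 1, 1, 1])

```text
time_s: 4.68
eef_pos: [0.4188, -0.3519, 0.129]
tool_rot: [0.471, 0.882, 0.0, -0.001]
wrist_force: [-0.3, 0.1, -1.4]
opening: 0.0157
grasp_force: 29.9
```

Run:
```python
from h import *
s=bot.get_state(); print(s['eef_pos'],s['tool_rot'],s['wrist_force'],s['opening'],s['grasp_force'],s['joint_pos'].round(2))
p,d,C=shot('wrist','w5.png')
cv2.imwrite('pics/c5.png',cv2.resize(p[100:340,160:480],(800,600),interpolation=cv2.INTER_CUBIC)[:,:,::-1])
```

```text
[ 0.41875617 -0.35186419  0.12899128] [ 4.70551831e-01  8.82372177e-01  1.79216166e-04 -5.33106035e-04] [-0.25115352  0.08503043 -1.41435144] 0.01568881949021479 29.902794063091278 [-0.78  0.46  1.74  0.    0.95 -1.37]
```

View pics/c5.png

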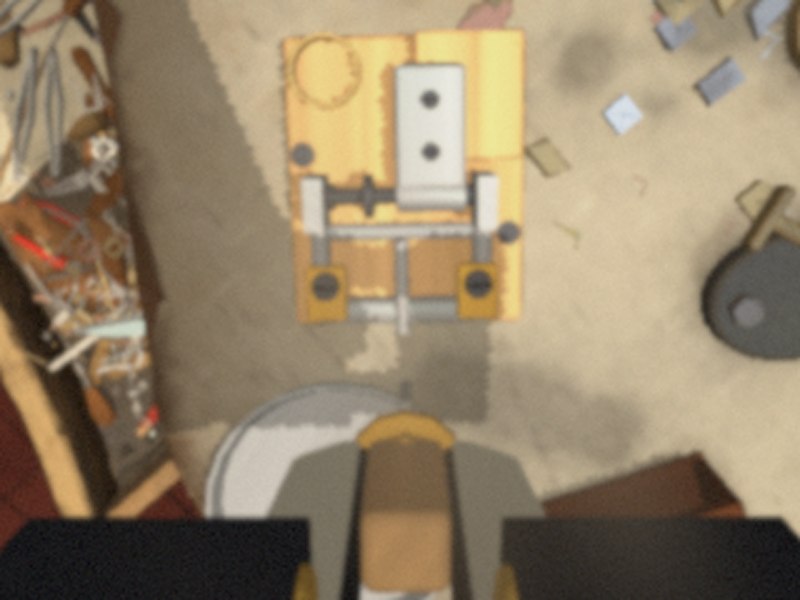

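The crop shows the bar axis at row about 195, the wide flange at (369,195), the lugs at (314,207) and (485,203), and the fork tip at (406,385). The axes are nearly square to the gripper.

Run:
```python
from h import *
p,d,C=load('w5.png'); P=cloud(C,d)
f=lambda u,v,z: onplane(C,[[u/2.5+160,v/2.5+100]],z)[0]
T=np.array([.41876,-.35186]); q=[.47055,.88237]; th=2*np.arctan2(q[1],q[0]); 
ls=f(314,207,.036); lf=f(485,203,.036); e=(lf-ls)[:2]; print('lugdist',np.linalg.norm(e),'head',np.degrees(np.arctan2(e[1],e[0])))
print('grip x',np.degrees(th),'y',np.degrees(th)-90)
gx=np.array([np.cos(th),np.sin(th)]); gy=np.array([gx[1],-gx[0]])
for n,u,v,z in [('lugS',314,207,.036),('lugF',485,203,.036),('flange',369,195,.031),('barL',345,195,.030),('barR',468,198,.030),('lugSin',327,207,.036),('lugFin',472,203,.036),('lugStop',314,178,.036),('lugSbot',314,235,.036),('lugFtop',485,175,.036),('lugFbot',485,230,.036),('tip',407,383,.083),('ring',326,71,.02),('blockTR',525,30,.012),('blockBR',522,320,.012),('blockTL',285,36,.012),('blockBL',297,322,.012),('clipfr',430,185,.032),('clipback',430,66,.032)]:
    w=f(u,v,z)[:2]-T; iu,iv=int(u/2.5+160),int(v/2.5+100); print(n,'gx %.1f gy %.1f'%(1000*w@gx,1000*w@gy),'z',P[iv,iu,2].round(4))
h=cv2.cvtColor(p,cv2.COLOR_RGB2GRAY)
for r in (176,177,178,179,180): print(r,h[r,285:360].tolist())
```

```text
lugdist 0.05069419647312689 head 35.19172747435173
grip x 123.85981202512679 y 33.859812025126786
lugS gx 47.4 gy -27.3 z 0.0361
lugF gx 48.5 gy 23.4 z 0.0354
flange gx 50.4 gy -11.1 z 0.0341
barL gx 50.4 gy -18.4 z 0.0297
barR gx 49.5 gy 18.8 z 0.0309
lugSin gx 47.4 gy -23.4 z 0.0309
lugFin gx 48.5 gy 19.5 z 0.0306
lugStop gx 55.8 gy -27.1 z 0.0309
lugSbot gx 39.1 gy -27.5 z 0.0203
lugFtop gx 56.7 gy 23.2 z 0.0351
lugFbot gx 40.6 gy 23.6 z 0.0355
tip gx 7.4 gy 0.2 z 0.0851
ring gx 86.7 gy -24.3 z 0.0109
blockTR gx 99.3 gy 36.7 z 0.0008
blockBR gx 7.4 gy 38.9 z 0.0003
blockTL gx 97.5 gy -37.4 z -0.0004
blockBL gx 6.7 gy -36.5 z 0.0105
clipfr gx 53.5 gy 7.2 z 0.0317
clipback gx 87.5 gy 6.9 z 0.0306
176 [212, 210, 202, 173, 133, 109, 101, 100, 101, 102, 105, 105, 109, 106, 108, 108, 108, 108, 102, 98, 105, 106, 108, 105, 100, 99, 107, 105, 105, 107, 104, 104, 117, 150, 178, 194, 198, 199, 199, 203, 203, 204, 203, 205, 204, 204, 205, 207, 206, 211, 210, 208, 209, 208, 209, 207, 210, 209, 209, 206, 188, 157, 117, 93, 96, 137, 191, 222, 227, 227, 227, 228, 226, 225, 219]
177 [209, 208, 20
[... 792 characters left out ...]
, 110, 109, 111, 110, 108, 111, 107, 105, 95, 95, 101, 111, 114, 108, 103, 104, 108, 106, 106, 102, 105, 107, 113, 142, 173, 194, 201, 202, 203, 202, 205, 206, 204, 205, 207, 206, 206, 207, 207, 210, 208, 212, 211, 211, 214, 211, 214, 218, 217, 216, 204, 165, 118, 92, 97, 135, 186, 219, 227, 228, 228, 228, 227, 224, 219]
180 [212, 212, 204, 180, 141, 111, 103, 104, 102, 107, 111, 111, 113, 114, 115, 114, 111, 106, 101, 100, 102, 110, 108, 105, 104, 108, 117, 120, 119, 118, 120, 120, 125, 142, 167, 185, 188, 191, 192, 192, 191, 194, 192, 194, 192, 193, 193, 192, 193, 195, 195, 197, 197, 196, 201, 201, 197, 197, 201, 200, 186, 153, 112, 87, 93, 133, 189, 218, 224, 228, 228, 228, 227, 226, 215]
```

Emit:
jog_arm(linear=[[-15, 11, 0], [-30, 22, 0], [-42, 32, -15], [-42, 32, -30], [-42, 32, -30], [-42, 32, -30]], delta_rot=[[0, 0, 0], [0, 0, 0], [0, 0, 0], [0, 0, 0], [0, 0, 0], [0, 0, 0]], fingers=[1, 1, 1, 1, 1, 1])

```text
time_s: 5.23
eef_pos: [0.377, -0.3196, 0.0995]
tool_rot: [0.469, 0.883, 0.0, -0.001]
wrist_force: [0.6, -1.1, 0.5]
opening: 0.0159
grasp_force: 29.9
```

Emit:
jog_arm(linear=[[0, 0, -6], [0, 0, -12], [0, 0, -17], [0, 0, -17]], delta_rot=[[0, 0, 0], [0, 0, 0], [0, 0, 0], [0, 0, 0]], fingers=[1, 1, 1, 1])

```text
time_s: 5.57
eef_pos: [0.3768, -0.3196, 0.0817]
tool_rot: [0.469, 0.883, 0.0, -0.001]
wrist_force: [0.2, -0.1, 0.3]
opening: 0.0158
grasp_force: 29.9
```

Run:
```python
from h import *
s=bot.get_state(); print(s['eef_pos'],s['tool_rot'],s['wrist_force'],s['torque'])
p,d,C=shot('wrist','w6.png')
cv2.imwrite('pics/c6.png',cv2.resize(p[180:360,200:440],(800,600),interpolation=cv2.INTER_CUBIC)[:,:,::-1])
```

```text
[ 0.37684049 -0.31961631  0.08171513] [ 4.68957767e-01  8.83220358e-01  1.82727707e-04 -6.15657154e-04] [ 0.18225133 -0.10501364  0.30882447] [ 0.00907083 -0.09647594 -0.01405035]
```

View pics/c6.png

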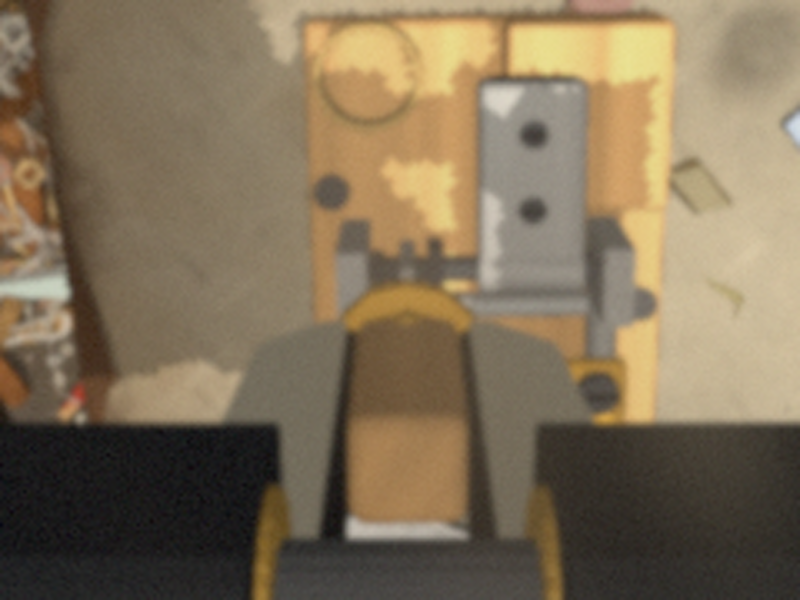

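The crop shows the fork's front tine at (407,245), between the wide flange (436,262) and the small flange (about 378,268), just above the bar. I check its offset.

Run:
```python
from h import *
p,d,C=load('w6.png')
f=lambda u,v,z: onplane(C,[[u/3.333+200,v/3.333+180]],z)[0]
T=np.array([.37684,-.31962]); th=2*np.arctan2(.88322,.46896); gx=np.array([np.cos(th),np.sin(th)]); gy=np.array([gx[1],-gx[0]])
for n,u,v,z in [('tine',407,241,.0352),('flange',436,262,.031),('flTop',436,240,.028),('shank',460,268,.0305),('lugS',355,272,.036),('lugSt',357,222,.036),('clipfr',530,290,.032),('clipback',530,78,.032)]:
    w=f(u,v,z)[:2]-T; print(n,'gx %.1f gy %.1f'%(1000*w@gx,1000*w@gy))
g=cv2.cvtColor(p,cv2.COLOR_RGB2GRAY)
for c in (320,322,324,326,328,330,332,336,340): print(c,g[246:272,c].tolist())
```

```text
tine gx 7.8 gy -0.2
flange gx 2.2 gy 5.5
flTop gx 5.8 gy 5.5
shank gx 0.8 gy 10.3
lugS gx 1.8 gy -10.3
lugSt gx 11.9 gy -9.8
clipfr gx -3.3 gy 24.1
clipback gx 38.9 gy 22.9
320 [149, 150, 146, 145, 144, 136, 127, 116, 111, 114, 105, 102, 98, 98, 105, 113, 117, 112, 109, 114, 130, 139, 145, 142, 143, 143]
322 [153, 151, 150, 148, 147, 135, 120, 107, 103, 100, 101, 98, 97, 103, 114, 123, 125, 119, 116, 119, 134, 140, 144, 142, 140, 137]
324 [149, 152, 152, 151, 150, 145, 136, 126, 123, 120, 111, 99, 91, 95, 100, 105, 105, 104, 106, 113, 128, 137, 143, 143, 142, 140]
326 [159, 160, 155, 149, 149, 146, 145, 142, 141, 138, 122, 100, 87, 89, 90, 91, 90, 92, 98, 107, 122, 139, 140, 140, 144, 140]
328 [185, 180, 164, 152, 139, 125, 111, 110, 109, 110, 105, 95, 86, 86, 87, 86, 87, 89, 95, 104, 114, 129, 138, 143, 142, 140]
330 [198, 191, 184, 164, 139, 114, 93, 81, 84, 87, 87, 90, 87, 86, 85, 91, 88, 90, 89, 97, 104, 123, 139, 142, 142, 146]
332 [200, 201, 190, 171, 152, 134, 121, 107, 110, 108, 106, 93, 87, 92, 94, 89, 93, 101, 114, 123, 121, 122, 129, 140, 139, 137]
336 [182, 187, 179, 168, 161, 158, 158, 161, 162, 161, 143, 110, 96, 99, 102, 106, 107, 127, 164, 186, 180, 151, 123, 111, 120, 129]
340 [150, 150, 151, 148, 151, 148, 151, 149, 148, 142, 122, 100, 93, 99, 102, 107, 108, 113, 142, 158, 156, 141, 129, 138, 148, 141]
```

Emit:
jog_arm(linear=[[-1, 1.4, 0], [-1, 1.4, -5], [-1, 1.4, -10], [-1, 1.4, -15], [-1, 1.4, -15]], delta_rot=[[0, 0, 0], [0, 0, 0], [0, 0, 0], [0, 0, 0], [0, 0, 0]], fingers=[1, 1, 1, 1, 1])

```text
time_s: 6.03
eef_pos: [0.3757, -0.3181, 0.0666]
tool_rot: [0.469, 0.883, 0.0, -0.001]
wrist_force: [0.8, -0.2, 0.0]
opening: 0.0158
grasp_force: 29.9
```

Emit:
jog_arm(linear=[[1.7, 1.1, 0], [3.3, 2.2, 0], [4.6, 3.1, 0], [4.6, 3.1, 0]], delta_rot=[[0, 0, 0], [0, 0, 0], [0, 0, 0], [0, 0, 0]], fingers=[1, 1, 1, 1])

```text
time_s: 6.37
eef_pos: [0.3808, -0.3153, 0.0678]
tool_rot: [0.469, 0.883, -0.0, 0.0]
wrist_force: [-2.0, -1.8, -2.1]
opening: 0.016
grasp_force: 29.9
```

Emit:
jog_arm(linear=[[0.8, 0.6, 0], [1.7, 1.1, 0], [1.7, 1.1, 0]], delta_rot=[[0, 0, 0], [0, 0, 0], [0, 0, 0]], fingers=[1, 1, 1])

```text
time_s: 6.62
eef_pos: [0.3824, -0.3142, 0.0677]
tool_rot: [0.469, 0.883, -0.0, -0.0]
wrist_force: [-2.7, -1.8, -0.3]
opening: 0.0157
grasp_force: 29.9
```

Run:
```python
from h import *
s=bot.get_state(); print(s['eef_pos'],s['wrist_force'],s['torque'])
p,d,C=shot('wrist','w7.png')
cv2.imwrite('pics/c7.png',cv2.resize(p[180:360,200:440],(800,600),interpolation=cv2.INTER_CUBIC)[:,:,::-1])
```

```text
[ 0.38237579 -0.31424359  0.06766604] [-2.66529013 -1.84171923 -0.29831157] [-0.41852459  0.45130527 -0.02966004]
```

View pics/c7.png

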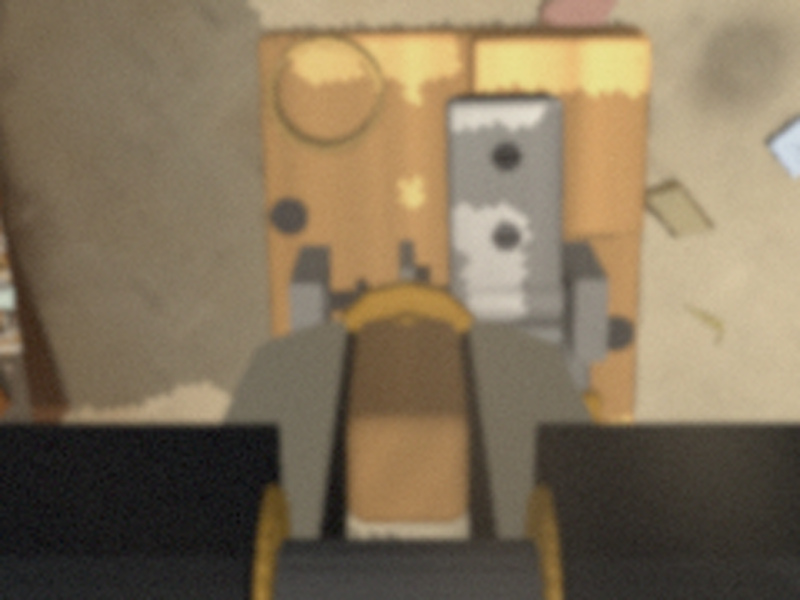

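The fork tine at (407,255) presses the flange at (423,272) against about 3.2 N, and the small flange is seen at (360,285). I push a little further.

Emit:
jog_arm(linear=[[0.7, 0.5, 0], [1.3, 0.9, 0], [1.3, 0.9, 0], [1.3, 0.9, 0]], delta_rot=[[0, 0, 0], [0, 0, 0], [0, 0, 0], [0, 0, 0]], fingers=[1, 1, 1, 1])

```text
time_s: 7.0
eef_pos: [0.3836, -0.3134, 0.0676]
tool_rot: [0.469, 0.883, -0.0, -0.0]
wrist_force: [-3.1, -1.5, -0.8]
opening: 0.0163
grasp_force: 29.9
```

Run:
```python
from h import *
s=bot.get_state(); print(s['eef_pos'],s['wrist_force'],s['torque'])
```

```text
[ 0.38362943 -0.31337777  0.06760943] [-3.05676319 -1.53152383 -0.81807332] [-0.48936745  0.51707927  0.00841823]
```

Emit:
jog_arm(linear=[[-0.9, 2.9, 0], [-2.6, 5.4, 0], [-4.3, 7.9, 0], [-5.4, 9.5, 0], [-5.4, 9.5, 0], [-5.4, 9.5, 0]], delta_rot=[[0, 0, 0], [0, 0, 0], [0, 0, 0], [0, 0, 0], [0, 0, 0], [0, 0, 0]], fingers=[1, 1, 1, 1, 1, 1])

```text
time_s: 7.5
eef_pos: [0.3781, -0.3037, 0.0676]
tool_rot: [0.469, 0.883, 0.0, -0.0]
wrist_force: [-3.9, -1.7, -0.5]
opening: 0.0158
grasp_force: 29.9
```

Run:
```python
from h import *
s=bot.get_state(); print(s['eef_pos'],s['wrist_force'],s['torque'])
p,d,C=shot('wrist','w8.png')
cv2.imwrite('pics/c8.png',cv2.resize(p[180:360,200:440],(800,600),interpolation=cv2.INTER_CUBIC)[:,:,::-1])
```

```text
[ 0.3780955  -0.30367831  0.06763227] [-3.92314015 -1.65286255 -0.51479768] [-0.50888367  0.6765542  -0.05852298]
```

View pics/c8.png

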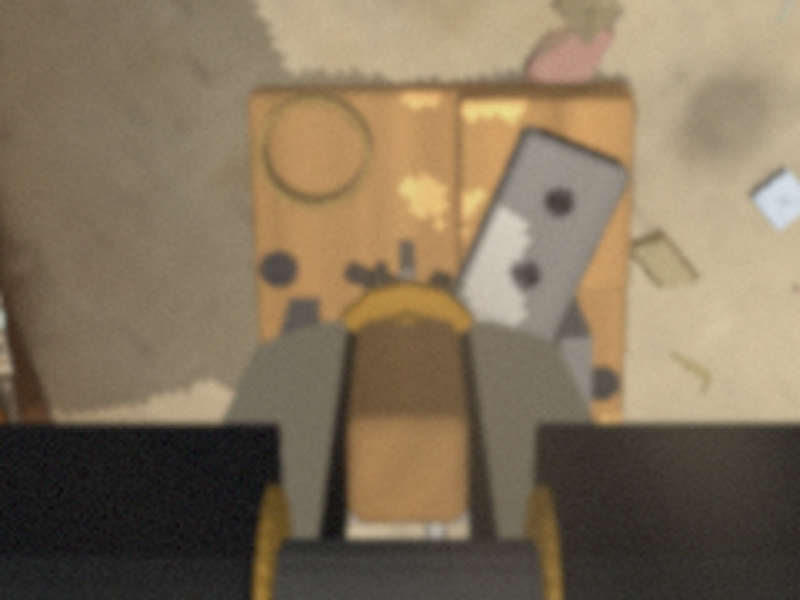

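The clip has swung about 25°, and the pin at (355,272) is out in front of the lug at (300,315). I let it spring back along the bar.

Emit:
jog_arm(linear=[[-2.3, -0.3, 0], [-4.6, -0.7, 0], [-6.9, -1, 0], [-6.9, -1, 0], [-6.9, -1, 0], [-6.9, -1, 0]], delta_rot=[[0, 0, 0], [0, 0, 0], [0, 0, 0], [0, 0, 0], [0, 0, 0], [0, 0, 0]], fingers=[1, 1, 1, 1, 1, 1])

```text
time_s: 8.05
eef_pos: [0.3715, -0.3049, 0.0677]
tool_rot: [0.469, 0.883, 0.0, 0.0]
wrist_force: [-2.6, -0.4, -0.6]
opening: 0.016
grasp_force: 29.9
```

```bash
cat > fr.py <<'E'
from h import *
def hf(C,P):  # world->holder coords, mm
    th=np.radians(34.1); ey=np.array([np.cos(th),np.sin(th)]); ex=np.array([ey[1],-ey[0]])
    O=np.array([.41876,-.35186])+.050*-ex+.0042*ey
    w=P[...,:2]-O; return np.stack([w@ex*1000,w@ey*1000,P[...,2]*1000],-1)
E
python3 - <<'E'
from fr import *
s=bot.get_state(); print(s['eef_pos'],s['wrist_force'],s['torque'])
p,d,C=shot('wrist','w9.png'); H=hf(C,cloud(C,d)); g=cv2.cvtColor(p,cv2.COLOR_RGB2GRAY)
# dark things near bar
m=(H[...,0]>-40)&(H[...,0]<10)&(H[...,1]>-45)&(H[...,1]<-5)&(H[...,2]>20)&(H[...,2]<45)
r,c=np.where(m); print(r.min(),r.max(),c.min(),c.max())
for i in range(r.min(),r.max()+1,1): print(i,''.join('.' if not m[i,j] else str(min(9,g[i,j]//25)) for j in range(c.min(),c.max()+1)))
i,j=np.where(m); k=H[m][:,1].argmin(); print('min y pts',H[m][np.argsort(H[m][:,1])[:12]].round(1).tolist())
E
```

```text
[ 0.37147525 -0.30487023  0.06767712] [-2.56375702 -0.36514607 -0.57194303] [-0.13067575  0.08831872 -0.02249309]
227 272 286 341
227 ................................55......................
228 5.......................................................
229 55..............................55......................
230 55..............................5.......................
231 ................................555.....................
232 55..............................55......................
233 .5..............................55......................
234 .55..............................5......................
235 .55..............................5......................
236 .555............................56......................
237 ..55...........................55.......................
238 ..55...........................55.......................
239 ....5..........................56.......................
240 .............................5.5........................
241 ....55.5....................555.........................
242 .......5....................55.....................
[... 1410 characters left out ...]
66 .......................3........................3.......
267 ........................................................
268 ........................................................
269 ........................................................
270 ........................................................
271 ......................................................4.
272 .......................................................4
min y pts [[-36.3, -40.1, 20.1], [-37.6, -40.1, 20.1], [-38.9, -40.0, 20.1], [-38.4, -40.0, 20.6], [-34.5, -39.5, 20.6], [-35.7, -39.5, 20.3], [-35.1, -39.5, 20.6], [-34.0, -39.4, 21.0], [-36.4, -39.4, 20.5], [-37.9, -39.3, 21.1], [-38.5, -39.3, 20.9], [-33.7, -38.9, 20.2]]
```

Run:
```python
from fr import *
for n in ['w6','w8','w9']:
    p,d,C=load(n+'.png'); g=cv2.cvtColor(p,cv2.COLOR_RGB2GRAY); H=hf(C,cloud(C,d))
    b=cv2.boxFilter(g,-1,(3,3)); m=((b<105)&(np.abs(H[...,2]-31)<7)).astype(np.uint8); m[:190]=0; m[290:]=0; m[:,:280]=0; m[:,420:]=0
    k,l,s,c=cv2.connectedComponentsWithStats(m)
    print(n)
    for i in range(1,k):
        if 8<s[i,4]<300: print('  px',c[i].round(1),s[i].tolist(),'H',hf(C,onplane(C,[c[i]],.031))[0].round(1))
    m=(np.abs(H[...,2]-32)<2.5)&(H[...,1]>-12)&(H[...,1]<33)&(H[...,0]<-2)&(H[...,0]>-60)
    r=cv2.minAreaRect(H[m][:,:2].astype(np.float32)); print('  clip',np.round(r[0],1),np.round(r[1],1),round(r[2],1))
```

```text
w6
  px [359.8 220.1] [356, 217, 8, 7, 42] H [-28.2   3.   31. ]
  px [359.4 242.9] [356, 240, 8, 7, 42] H [-13.1   3.1  31. ]
  px [379.3 257.9] [375, 249, 12, 25, 116] H [-2.9 16.5 31. ]
  px [306.  252.7] [302, 251, 8, 4, 26] H [ -6.5 -31.6  31. ]
  px [330.7 259.4] [324, 252, 18, 14, 118] H [ -1.9 -15.4  31. ]
  px [314.2 260.6] [311, 256, 8, 10, 66] H [ -1.  -26.2  31. ]
  clip [-20.3   5.2] [34.1 36.5] 89.9
w8
  px [365.8 220.7] [363, 219, 7, 4, 10] H [-43.2  15.   31. ]
  px [367.3 240.2] [364, 237, 8, 8, 49] H [-31.2  16.3  31. ]
  px [358.  262.1] [355, 259, 7, 7, 34] H [-17.2  11.1  31. ]
  px [310.7 262.5] [304, 260, 15, 6, 61] H [-17.  -18.1  31. ]
  px [332.6 264.1] [329, 262, 8, 6, 27] H [-15.9  -4.6  31. ]
  px [288.5 276.6] [285, 275, 9, 5, 24] H [ -7.7 -32.   31. ]
  px [371.1 277. ] [368, 274, 7, 7, 36] H [-7.4 19.5 31. ]
  clip [-25.4   9.5] [37.1 35.9] 70.1
w9
  px [375.8 225.5] [371, 224, 11, 5, 15] H [-43.  15.  31.]
  px [376.7 244.5] [373, 241, 8, 8, 44] H [-31.2  16.   31. ]
  px [310.4 263.1] [305, 261, 13, 6, 52] H [-19.3 -24.4  31. ]
  px [332.2 264.6] [330, 263, 5, 4, 9] H [-18.3 -11.   31. ]
  px [366.6 266.1] [363, 263, 8, 7, 46] H [-17.3  10.3  31. ]
  px [379.5 282.2] [375, 277, 10, 13, 52] H [-6.6 18.8 31. ]
  clip [-24.4  11.4] [35.5 37.5] 62.2
```

Clip unmoved, flange back out, pin free of the lug. I lift the fork and check that it has not slipped in the grip.

Emit:
jog_arm(linear=[[0, 0, 6], [0, 0, 14], [0, 0, 30], [0, 0, 60], [0, 0, 60], [0, 0, 60]], delta_rot=[[0, 0, 0], [0, 0, 0], [0, 0, 0], [0, 0, 0], [0, 0, 0], [0, 0, 0]], fingers=[1, 1, 1, 1, 1, 1])

```text
time_s: 8.6
eef_pos: [0.3721, -0.3055, 0.1294]
tool_rot: [0.469, 0.883, -0.0, 0.002]
wrist_force: [-0.7, -0.4, -0.1]
opening: 0.0156
grasp_force: 29.9
```

Run:
```python
from fr import *
s=bot.get_state(); print(s['eef_pos'],s['tool_rot'],s['wrist_force'])
p,d,C=shot('wrist','w10.png')
D=load('w5.png')
for n,(q,e) in {'w5':(D[0],D[1]),'w10':(p,d)}.items():
    hsv=cv2.cvtColor(q,cv2.COLOR_RGB2HSV)
    m=((hsv[...,1]>190)&(hsv[...,2]>130)).astype(np.uint8); m[:,:290]=0;m[:,355:]=0;m[:255]=0;m[300:]=0
    ys,xs=np.where(m); print(n,'brass',len(xs),xs.min(),xs.max(),ys.min(),xs.mean().round(2),ys.mean().round(2))
    t=np.abs(e-np.median(e[305:325,315:328]))<.006; t[:,:295]=0;t[:,350:]=0;t[:290]=0;t[345:]=0
    ys,xs=np.where(t); print('  handle',len(xs),xs.mean().round(2),ys.mean().round(2), np.median(e[315:325,315:328]).round(4),xs.min(),xs.max(),ys.min(),ys.max())
    b=q.astype(int).sum(2)
    print('  tip rows', [b[r,312:332].tolist() for r in (250,256,260)])
H=hf(C,cloud(C,d)); m=(np.abs(H[...,2]-32)<2.5)&(H[...,1]>-12)&(H[...,1]<36)&(H[...,0]<-2)&(H[...,0]>-60)
print(cv2.minAreaRect(H[m][:,:2].astype(np.float32)))
```

```text
[ 0.37214079 -0.30547735  0.12940077] [ 4.68872739e-01  8.83263790e-01 -4.79096356e-04  1.78947714e-03] [-0.7481871  -0.38127841 -0.10550349]Traceback (most recent call last):
  File "<stdin>", line 8, in <module>
    return umr_minimum(a, axis, None, out, keepdims, initial, where)
ValueError: zero-size array to reduction operation minimum which has no identity
```

Run:
```python
from fr import *
A=load('w5.png'); B=load('w10.png')
ga,gb=[cv2.cvtColor(x[0],cv2.COLOR_RGB2GRAY) for x in (A,B)]
for nm,(r0,r1,c0,c1) in {'handle':(282,332,306,340),'shoulder':(264,280,300,345)}.items():
    t=ga[r0:r1,c0:c1]; R_=cv2.matchTemplate(gb[r0-8:r1+8,c0-8:c1+8],t,cv2.TM_CCOEFF_NORMED); _,v,_,loc=cv2.minMaxLoc(R_); print(nm,v,loc[0]-8,loc[1]-8)
for i in range(240,275,3): print(i,ga[i,312:334].tolist(),gb[i,312:334].tolist())
p,d,C=B
H=hf(C,cloud(C,d)); m=(np.abs(H[...,2]-32)<2.5)&(H[...,1]>-12)&(H[...,1]<36)&(H[...,0]<-2)&(H[...,0]>-60)
print(cv2.minAreaRect(H[m][:,:2].astype(np.float32)))
```

```text
handle 0.9935656189918518 0 0
shoulder 0.7853338122367859 -2 0
240 [177, 176, 175, 179, 180, 180, 173, 159, 149, 140, 140, 139, 139, 137, 139, 139, 137, 139, 133, 129, 128, 126] [121, 109, 115, 116, 117, 114, 111, 112, 111, 109, 106, 103, 99, 92, 89, 93, 93, 91, 100, 123, 142, 149]
243 [175, 175, 176, 177, 176, 170, 155, 145, 141, 136, 138, 136, 135, 137, 137, 133, 131, 129, 128, 122, 122, 119] [187, 189, 191, 192, 188, 179, 162, 145, 139, 133, 119, 108, 96, 96, 100, 107, 108, 98, 90, 88, 84, 93]
246 [178, 172, 169, 164, 161, 164, 160, 148, 136, 133, 136, 134, 135, 132, 129, 127, 125, 123, 123, 117, 118, 119] [195, 194, 194, 195, 195, 195, 195, 193, 190, 180, 159, 127, 105, 101, 106, 111, 112, 110, 103, 93, 90, 91]
249 [151, 150, 145, 140, 141, 137, 136, 135, 135, 136, 132, 135, 130, 130, 126, 124, 120, 120, 117, 114, 118, 114] [189, 188, 190, 191, 194, 195, 193, 179, 164, 151, 136, 122, 111, 112, 123, 142, 155, 157, 158, 153, 140, 134]
252 [135, 134, 132, 133, 135, 132, 133, 128, 126, 118, 115, 115, 119, 121, 122, 116, 116, 116, 118, 116, 118, 115] [153, 151, 149, 156, 159, 163, 157
[... 1062 characters left out ...]
36, 135, 133, 129, 128, 120, 112] [121, 122, 130, 132, 133, 138, 140, 144, 144, 144, 146, 146, 143, 142, 141, 139, 132, 133, 126, 123, 121, 119]
270 [147, 146, 147, 142, 149, 147, 149, 145, 149, 151, 147, 148, 150, 149, 146, 147, 147, 145, 149, 148, 148, 147] [146, 145, 146, 147, 147, 148, 146, 147, 146, 144, 145, 146, 144, 149, 149, 148, 145, 148, 148, 147, 148, 144]
273 [144, 142, 142, 139, 137, 139, 135, 134, 125, 120, 122, 123, 125, 135, 136, 136, 137, 140, 142, 141, 142, 145] [142, 142, 140, 137, 140, 137, 132, 132, 126, 125, 122, 125, 129, 135, 133, 137, 138, 141, 143, 143, 143, 147]
((-20.33062744140625, 11.541765213012695), (32.98094940185547, 44.886993408203125), 52.612083435058594)
```

No slip in the grip. I bring the tool back to the stand.

Emit:
jog_arm(linear=[[25, -16, 0], [47, -31, 0], [47, -31, 0], [47, -31, 0], [47, -31, 0], [47, -31, 0], [47, -31, 0], [47, -31, 0]], delta_rot=[[0, 0, -5], [0, 0, -12], [0, 0, -19], [0, 0, -26], [0, 0, -33], [0, 0, -40], [0, 0, -47], [0, 0, -53]], fingers=[1, 1, 1, 1, 1, 1, 1, 1])

```text
time_s: 9.32
eef_pos: [0.418, -0.3354, 0.1266]
tool_rot: [0.816, 0.579, -0.0, -0.001]
wrist_force: [-0.3, -0.8, -0.8]
opening: 0.0159
grasp_force: 29.9
```

Emit:
jog_arm(linear=[[0, 0, 0], [10, -1, 0], [31, -3, 0], [62, -26, 0], [94, -49, -4], [94, -49, -8], [94, -49, -8], [94, -49, -8]], delta_rot=[[0, 0, -6], [0, 0, -12], [0, 0, -17.5], [0, 0, -17.5], [0, 0, -17.5], [0, 0, -17.5], [0, 0, -17.5], [0, 0, -17.5]], fingers=[1, 1, 1, 1, 1, 1, 1, 1])

```text
time_s: 9.98
eef_pos: [0.5114, -0.384, 0.1181]
tool_rot: [0.893, 0.451, -0.001, -0.001]
wrist_force: [-0.3, 0.7, -0.7]
opening: 0.0155
grasp_force: 29.9
```

Run:
```python
from fr import *
s=bot.get_state(); print(s['eef_pos'],s['tool_rot'],s['wrist_force'])
p,d,C=shot('wrist','w11.png'); A=load('w4.png')
print(A[2][:3,3]-C[2][:3,3])
ga,gb=[cv2.cvtColor(x[0],cv2.COLOR_RGB2GRAY) for x in (A,(p,))]
P=cloud(C,d);Q=cloud(A[2],A[1])
for n,X in (('old',Q),('new',P)):
    m=(X[...,2]>.072)&(X[...,2]<.09)&(abs(X[...,0]-.533)<.02)&(abs(X[...,1]+.357)<.02); print(n,X[m].mean(0),m.sum())
```

```text
[ 0.51137982 -0.38396697  0.11813816] [ 8.92660329e-01  4.50727238e-01 -5.79580055e-04 -1.46906429e-03] [-0.27897212  0.6944764  -0.67543813]Traceback (most recent call last):
  File "<stdin>", line 4, in <module>
TypeError: tuple indices must be integers or slices, not tuple
```

Emit:
jog_arm(linear=[[2.3, -1.4, 0], [2.3, -1.4, 0], [2.3, -1.4, -20], [2.3, -1.4, -40], [2.3, -1.4, -58], [2.3, -1.4, -64], [2.3, -1.4, -66], [2.3, -1.4, -66]], delta_rot=[[0, 0, 0], [0, 0, 0], [0, 0, 0], [0, 0, 0], [0, 0, 0], [0, 0, 0], [0, 0, 0], [0, 0, 0]], fingers=[1, 1, 1, 1, 1, 1, 1, 1])

```text
time_s: 10.7
eef_pos: [0.5147, -0.3863, 0.0541]
tool_rot: [0.893, 0.451, 0.0, 0.0]
wrist_force: [-0.3, 0.9, -0.5]
opening: 0.0158
grasp_force: 29.9
```

Emit:
jog_arm(linear=[[-1, 0.9, -1.5], [-1, 0.9, -2.2], [-1, 0.9, -2.2]], delta_rot=[[0, 0, 0], [0, 0, 0], [0, 0, 0]], fingers=[1, 1, 1])

```text
time_s: 10.95
eef_pos: [0.5139, -0.3855, 0.0522]
tool_rot: [0.893, 0.451, 0.0, 0.0]
wrist_force: [0.3, -0.4, -0.6]
opening: 0.0159
grasp_force: 29.9
```

Emit:
jog_arm(linear=[[0, 0, 0], [0, 0, 0], [0, 0, 0], [0, 0, 0]], delta_rot=[[0, 0, 0], [0, 0, 0], [0, 0, 0], [0, 0, 0]], fingers=[0.75, 0.6, 0.5, 0.5])

```text
time_s: 11.28
eef_pos: [0.5137, -0.3854, 0.0516]
tool_rot: [0.893, 0.451, 0.0, 0.0]
wrist_force: [0.1, 0.5, 0.5]
opening: 0.0379
grasp_force: 0.0
```

```bash
cat > tl.py <<'E'
from fr import *
p,d,C=shot('wrist','w12.png'); s=bot.get_state(); print(s['eef_pos'],s['tool_rot'],s['wrist_force'],s['opening'],s['joint_pos'].round(2))
P=cloud(C,d); m=(P[...,2]>.074)&(P[...,2]<.092)
n,l,s,c=cv2.connectedComponentsWithStats(m.astype(np.uint8))
for i in range(1,n):
    if s[i,4]>200:
        q=P[l==i]; r=cv2.minAreaRect((q[:,:2]*1000).astype(np.float32)); print(c[i],s[i],q.mean(0).round(4),np.round(r[0],1),np.round(r[1],1),r[2])
E
python3 tl.py
```

```text
[ 0.51370759 -0.38540781  0.05151334] [8.92684643e-01 4.50681843e-01 2.19280352e-05 6.45021747e-05] [-0.40217442  0.43244876  0.66829449] 0.04198761979771417 [-0.72  0.71  1.51 -0.    0.92 -0.08]
[163.43548387  17.40860215] [ 120    0   72   36 1302] [ 0.5385 -0.2587  0.083 ] [ 537.2 -256.7] [ 7.5 22.3] 74.76119232177734
[320.96377841 241.40553977] [ 300  220   43   43 1408] [ 0.5341 -0.3567  0.0802] [ 533.3 -357.8] [18.  17.8] 4.28642463684082
[263.83333333 307.56884058] [240 293  42  48 828] [ 0.4979 -0.365   0.0835] [ 497.6 -368.7] [11.  22.8] 6.555295467376709
[380.0314319  307.32596042] [363 293  42  48 859] [ 0.5375 -0.3941  0.0834] [ 534.2 -395.3] [22.7 11.4] 9.788293838500977
[321.90692792 316.10146956] [ 304  296   37   41 1429] [ 0.5147 -0.3836  0.0816] [ 513.7 -384.9] [16.9 15.9] 53.20014953613281
```

The tool is home (handle centre 513.7,-384.9, upright) and released. Before the clip, I check the lamp's clearance near the block.

Run:
```python
from fr import *
A=[]
for n in ['top','scene','s4','w1','w2','w5','w6','w10']:
    p,d,C=load(n+'.png'); P=cloud(C,d)
    hsv=cv2.cvtColor(p,cv2.COLOR_RGB2HSV)
    m=(d>0)&(P[...,0]>.2)&(P[...,0]<.5)&(P[...,1]>-.27)&(P[...,1]<0)&(P[...,2]>.1)
    if n[0]=='w': m&=np.linalg.norm(P-C[2][:3,3],axis=2)>.25
    q=P[m]; 
    for z in np.arange(.1,.6,.05):
        w=q[(q[:,2]>=z)&(q[:,2]<z+.05)]
        if len(w)>5: k=w[:,1].argmin(); print(n,round(z,2),len(w),'miny',w[k].round(3),'5%',np.percentile(w[:,1],2).round(3))
```

```text
top 0.25 1451 miny [ 0.351 -0.176  0.283] 5% -0.175
top 0.3 6245 miny [ 0.35  -0.172  0.301] 5% -0.169
top 0.35 13609 miny [ 0.341 -0.153  0.351] 5% -0.147
top 0.4 3266 miny [ 0.365 -0.092  0.401] 5% -0.089
top 0.45 1483 miny [ 0.376 -0.085  0.467] 5% -0.079
top 0.5 1088 miny [ 0.376 -0.064  0.502] 5% -0.062
top 0.55 230 miny [ 0.404 -0.05   0.55 ] 5% -0.05
scene 0.25 1457 miny [ 0.337 -0.175  0.299] 5% -0.173
scene 0.3 4675 miny [ 0.352 -0.174  0.301] 5% -0.17
scene 0.35 3646 miny [ 0.337 -0.153  0.352] 5% -0.149
scene 0.4 2137 miny [ 0.364 -0.093  0.4  ] 5% -0.089
scene 0.45 701 miny [ 0.372 -0.085  0.463] 5% -0.081
s4 0.25 1533 miny [ 0.346 -0.179  0.283] 5% -0.176
s4 0.3 4171 miny [ 0.338 -0.174  0.303] 5% -0.171
s4 0.35 3195 miny [ 0.345 -0.154  0.351] 5% -0.149
s4 0.4 2559 miny [ 0.351 -0.094  0.401] 5% -0.089
s4 0.45 1108 miny [ 0.372 -0.084  0.46 ] 5% -0.067
```

Emit:
jog_arm(linear=[[0, 0, 25], [0, 0, 50], [0, 0, 75], [0, 0, 75]], delta_rot=[[0, 0, 0], [0, 0, 0], [0, 0, 0], [0, 0, 0]], fingers=[0.5, 0.5, 0.5, 0.5])

```text
time_s: 11.67
eef_pos: [0.5154, -0.3869, 0.1315]
tool_rot: [0.893, 0.451, 0.001, 0.003]
wrist_force: [0.3, 0.6, 0.1]
opening: 0.0465
grasp_force: 0.0
```

The lamp's rim is at z≈0.27–0.28 and y≈-0.178, so the wrist camera stays below it if I don't tilt at pick-up. I go beside the block, turned to match the clip.

Emit:
jog_arm(linear=[[-32, 22, 0], [-65, 46, 0], [-95, 49, 0], [-95, 49, 0], [-95, 49, 0], [-95, 49, 0], [-95, 49, 0], [-95, 49, 0]], delta_rot=[[0, 0, 0], [0, 0, 7], [0, 0, 14], [0, 0, 21], [0, 0, 28], [0, 0, 35], [0, 0, 42], [0, 0, 48]], fingers=[0.6, 0.6, 0.6, 0.6, 0.6, 0.6, 0.6, 0.6])

```text
time_s: 12.33
eef_pos: [0.4185, -0.3363, 0.1262]
tool_rot: [0.63, 0.777, 0.0, -0.0]
wrist_force: [-0.1, 0.9, 0.2]
opening: 0.0372
grasp_force: 0.0
```

Emit:
jog_arm(linear=[[-10, 2, 0], [-10, 2, 0]], delta_rot=[[0, 0, 0], [0, 0, 0]], fingers=[0.6, 0.6])

```text
time_s: 12.5
eef_pos: [0.4071, -0.3338, 0.126]
tool_rot: [0.634, 0.774, -0.0, -0.001]
wrist_force: [-0.5, -0.4, -1.2]
opening: 0.0373
grasp_force: 0.0
```

Run:
```python
from fr import *
p,d,C=shot('wrist','w13.png'); s=bot.get_state(); print(s['eef_pos'],s['tool_rot'],s['opening'],s['joint_pos'].round(2))
P=cloud(C,d); H=hf(C,P); g=cv2.cvtColor(p,cv2.COLOR_RGB2GRAY)
cv2.imwrite('pics/c13.png',cv2.resize(p[60:300,140:460],(800,600),interpolation=cv2.INTER_CUBIC)[:,:,::-1])
b=cv2.boxFilter(g,-1,(3,3)); m=((b<105)&(abs(H[...,2]-31)<8)&(H[...,0]>-55)&(H[...,0]<12)&(abs(H[...,1])<40)).astype(np.uint8)
k,l,st,c=cv2.connectedComponentsWithStats(m)
for i in range(1,k):
    if 8<st[i,4]<300: print('  px',c[i].round(1),st[i].tolist(),'W',onplane(C,[c[i]],.031)[0].round(4),'H',hf(C,onplane(C,[c[i]],.031))[0].round(1))
print([hf(C,P[v,u]).round(1) for u,v in [(300,150)]])
```

```text
[ 0.40772384 -0.33403796  0.1261667 ] [ 6.33824326e-01  7.73476900e-01  1.85906682e-05 -4.56650170e-04] 0.03734989704289434 [-0.77  0.43  1.8  -0.    0.92 -0.97]
  px [291.1 195.7] [290, 193, 4, 6, 12] W [ 0.3765 -0.3018  0.031 ] H [-15.2 -11.1  31. ]
  px [274.7 198.3] [270, 196, 10, 6, 29] W [ 0.3646 -0.3062  0.031 ] H [-18.1 -23.4  31. ]
  px [281.3 228.7] [280, 225, 4, 8, 15] W [ 0.3735 -0.3285  0.031 ] H [  5.3 -28.6  31. ]
[array([-43.2,   8.5,  32.4])]
```

View pics/c13.png

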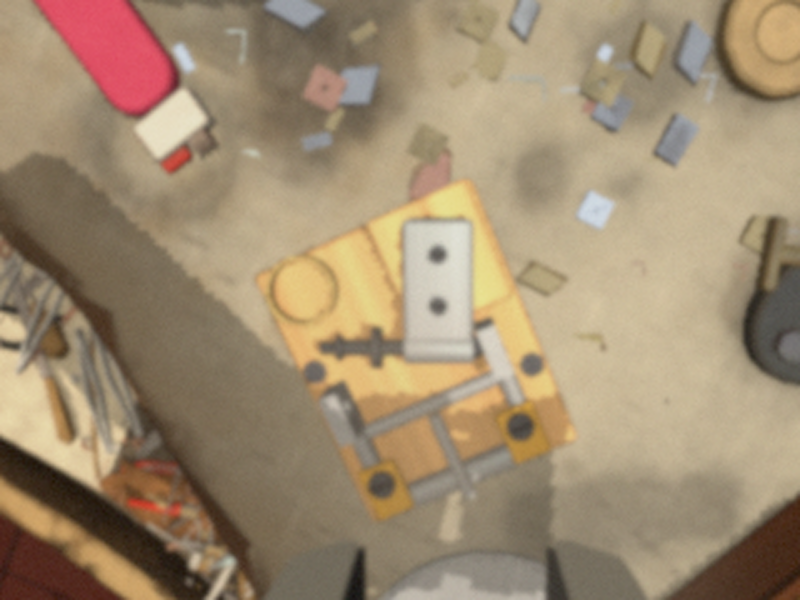

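The clip at columns 404–472, rows 220–345 is square to the gripper; its holes are at (438,254) and (438,306). The grasp point is about (438,282), and the lug at (495,345) lies clear of the fingers.

Run:
```python
from fr import *
p,d,C=load('w13.png')
w=onplane(C,[[438/2.5+140,282/2.5+60]],.032)[0]; T=np.array([.40772,-.33404,.12617]); th=2*np.arctan2(.77348,.63382)
gx=np.array([np.cos(th),np.sin(th)]); gy=np.array([gx[1],-gx[0]])
print(w, (w-T)*1000, np.degrees(th)-90, 'gx',gx,'gy',gy, cloud(C,d)[172:174,314:317,2])
a=[onplane(C,[[u/2.5+140,282/2.5+60]],.032)[0][:2] for u in (404,472)]; print(np.linalg.norm(a[0]-a[1]))
```

```text
[ 0.39103825 -0.28145032  0.032     ] [-16.68174924  52.58968202 -94.17      ] 11.334916044800977 gx [-0.19654369  0.98049507] gy [0.98049507 0.19654369] [[0.0325086  0.03281883 0.03161281]
 [0.03283986 0.03257595 0.03289337]]
0.020091376815042472
```

Emit:
jog_arm(linear=[[0, 0, -33], [0, 0, -68], [-8, 26, -72], [-16.7, 52.6, -76], [-16.7, 52.6, -76], [-16.7, 52.6, -76]], delta_rot=[[0, 0, 0], [0, 0, 0], [0, 0, 0], [0, 0, 0], [0, 0, 0], [0, 0, 0]], fingers=[0.6, 0.6, 0.6, 0.6, 0.6, 0.6])

```text
time_s: 13.05
eef_pos: [0.3917, -0.2811, 0.0503]
tool_rot: [0.633, 0.774, 0.0, -0.0]
wrist_force: [0.2, -0.5, 0.0]
opening: 0.0368
grasp_force: 0.0
```

Run:
```python
from fr import *
p,d,C=shot('wrist','w14.png'); s=bot.get_state(); T=s['eef_pos']; print(T,s['tool_rot'],s['opening'],s['wrist_force'])
q=s['tool_rot']; th=2*np.arctan2(q[1],q[0]); gx=np.array([np.cos(th),np.sin(th)]); gy=np.array([gx[1],-gx[0]])
P=cloud(C,d); w=P[...,:2]-T[:2]; X=w@gx*1000; Y=w@gy*1000
m=(abs(P[...,2]-.032)<.003)&(abs(X)<25)&(abs(Y)<16)
for x0 in range(-20,25,5):
    k=m&(X>=x0)&(X<x0+5); print(x0,k.sum(), np.percentile(Y[k],[2,98]).round(1) if k.sum()>10 else '')
k=(abs(P[...,2]-.032)<.003)&(abs(Y)<8)&(abs(X)<40); print('x ext',np.percentile(X[k],[1,99]))
```

```text
[ 0.39239023 -0.2821699   0.05078288] [ 6.32818730e-01  7.74299815e-01 -3.87219315e-05  5.01088970e-04] 0.03727434095757618 [ 7.76826449e-05  5.02864674e-01 -4.57721305e-01]
-20 361 [-15.   10.9]
-15 334 [-11.5  14.7]
-10 278 [-11.8   8.4]
-5 295 [-11.7   8.3]
0 301 [-11.6   8.2]
5 303 [-12.2   8.2]
10 313 [-12.1   8.1]
15 325 [-11.4   8.1]
20 0 
x ext [-21.55423843  19.220624  ]
```

Emit:
jog_arm(linear=[[-1.8, -0.4, -8], [-1.8, -0.4, -16], [-1.8, -0.4, -23], [-1.8, -0.4, -23], [-1.8, -0.4, -23]], delta_rot=[[0, 0, 0], [0, 0, 0], [0, 0, 0], [0, 0, 0], [0, 0, 0]], fingers=[0.6, 0.6, 0.6, 0.6, 0.6])

```text
time_s: 13.52
eef_pos: [0.3899, -0.2822, 0.0268]
tool_rot: [0.632, 0.775, 0.0, -0.001]
wrist_force: [0.9, 0.7, 0.7]
opening: 0.0373
grasp_force: 0.0
```

Emit:
jog_arm(linear=[[0, 0, 0], [0, 0, 0], [0, 0, 0], [0, 0, 0], [0, 0, 0]], delta_rot=[[0, 0, 0], [0, 0, 0], [0, 0, 0], [0, 0, 0], [0, 0, 0]], fingers=[0.7, 0.8, 1, 1, 1])

```text
time_s: 13.93
eef_pos: [0.3903, -0.2823, 0.0277]
tool_rot: [0.632, 0.775, -0.0, 0.0]
wrist_force: [0.9, 0.1, 1.3]
opening: 0.0205
grasp_force: 30.0
```

Emit:
jog_arm(linear=[[-2, -0.4, 0], [-4, -0.8, 0], [-6, -1.2, 0], [-8, -1.6, 0], [-8, -1.6, 0], [-8, -1.6, 10], [-8, -1.6, 20], [-8, -1.6, 20]], delta_rot=[[0, 0, 0], [0, 0, 0], [0, 0, 0], [0, 0, 0], [0, 0, 0], [0, 0, 0], [0, 0, 0], [0, 0, 0]], fingers=[1, 1, 1, 1, 1, 1, 1, 1])

```text
time_s: 14.6
eef_pos: [0.3828, -0.2844, 0.0494]
tool_rot: [0.632, 0.775, -0.0, 0.001]
wrist_force: [-0.6, 0.2, -0.6]
opening: 0.0202
grasp_force: 30.0
```

Run:
```python
from fr import *
p,d,C=shot('wrist','w15.png'); s=bot.get_state(); T=s['eef_pos']; print(T,s['tool_rot'],s['opening'],s['wrist_force'],s['grasp_force'])
q=s['tool_rot']; th=2*np.arctan2(q[1],q[0]); gx=np.array([np.cos(th),np.sin(th)]); gy=np.array([gx[1],-gx[0]])
P=cloud(C,d); w=P[...,:2]-T[:2]; X=w@gx*1000; Y=w@gy*1000
m=(P[...,2]>.045)&(P[...,2]<.062)&(abs(X)<35)&(abs(Y)<45)
for x0 in range(-35,35,5):
    k=m&(X>=x0)&(X<x0+5); print(x0,k.sum(), np.percentile(Y[k],[2,98]).round(1) if k.sum()>10 else '', P[k][:,2].mean().round(4) if k.sum() else '')
```

```text
[ 0.38267392 -0.28418456  0.04864508] [ 6.32185445e-01  7.74816425e-01 -6.28289862e-05  1.03294316e-03] 0.02029876702930642 [ 0.3311148  -0.30720203 -1.55813797] 29.984813332557678
-35 0  
-30 0  
-25 144 [-10.7  10.4] 0.0537
-20 407 [-11.3  10.3] 0.0539
-15 354 [-10.6   9.6] 0.0535
-10 356 [-10.5   9.6] 0.0538
-5 390 [-10.7   9.6] 0.0538
0 386 [-10.7   9.6] 0.0537
5 817 [-22.7  21.3] 0.0553
10 396 [-10.6   9.7] 0.0536
15 474 [-10.3   9.2] 0.0522
20 0  
25 0  
30 0
```

The clip is free and level in the grip. I recheck the dish centre and carry it clear of the block.

Emit:
jog_arm(linear=[[0, -20, 6], [8, -40, 14], [17, -60, 18], [17, -60, 18], [17, -60, 18]], delta_rot=[[0, 0, 0], [0, 0, 5], [0, 0, 10], [0, 0, 14.5], [0, 0, 14.5]], fingers=[1, 1, 1, 1, 1])

```text
time_s: 15.07
eef_pos: [0.3993, -0.3445, 0.0655]
tool_rot: [0.528, 0.849, -0.0, 0.0]
wrist_force: [-0.7, -1.0, -1.1]
opening: 0.0201
grasp_force: 30.0
```

Emit:
jog_arm(linear=[[0, 0, 0], [0, 0, 0], [0, 0, 0]], delta_rot=[[-5.4, -2.6, 0], [-10.8, -5.3, 0], [-10.8, -5.3, 0]], fingers=[1, 1, 1])

```text
time_s: 15.32
eef_pos: [0.3974, -0.3409, 0.0644]
tool_rot: [0.527, 0.843, -0.056, 0.089]
wrist_force: [-0.2, 0.7, -1.3]
opening: 0.0203
grasp_force: 30.0
```

Run:
```python
from fr import *
s=bot.get_state(); print(s['eef_pos'],s['wrist_force'],s['opening']); M=R.from_quat(s['tool_rot']).as_matrix(); print(M.round(3).tolist())
for n in ['w2','w1','top']:
    p,d,C=load(n+'.png'); P=cloud(C,d)
    m=((abs(P[...,0]-.436)<.07)&(abs(P[...,1]+.415)<.07)&(P[...,2]<.015)&(P[...,2]>-.01)); h=cv2.cvtColor(p,cv2.COLOR_RGB2HSV)
    m=(m&(h[...,1]<45)&(h[...,2]>110)).astype(np.uint8)
    m=cv2.morphologyEx(m,cv2.MORPH_CLOSE,np.ones((7,7)))
    c=max(cv2.findContours(m,0,1)[0],key=cv2.contourArea)[:,0].astype(float)
    w=onplane(C,c,.011)[:,:2]; (x,y),r=cv2.minEnclosingCircle((w*1000).astype(np.float32))
    A=np.c_[2*w,np.ones(len(w))]; z=np.linalg.lstsq(A,(w**2).sum(1),rcond=None)[0]; print(n,x,y,r,'lsq',z[:2],np.sqrt(z[2]+z[0]**2+z[1]**2))
```

```text
[ 0.3974037  -0.34087681  0.06435827] [-0.22598275  0.73839499 -1.30814808] 0.020331915108045235
[[-0.429, 0.899, 0.092], [0.879, 0.439, -0.188], [-0.209, 0.0, -0.978]]
w2 434.3126220703125 -417.4571533203125 48.92431640625 lsq [ 0.43418459 -0.41732626] 0.0478391418387435
w1 434.4372253417969 -417.927978515625 48.66073989868164 lsq [ 0.43440375 -0.41793647] 0.04785870251921466
top 434.92596435546875 -417.7726745605469 48.487831115722656 lsq [ 0.43486634 -0.41709653] 0.047209641336025655
```

Emit:
jog_arm(linear=[[18, -33, 0], [30, -53, -5], [37, -66, -20], [37, -66, -35], [37, -66, -35], [37, -66, -35]], delta_rot=[[0, 0, 0], [0, 0, 0], [0, 0, 0], [0, 0, 0], [0, 0, 0], [0, 0, 0]], fingers=[1, 1, 1, 1, 1, 1])

```text
time_s: 15.82
eef_pos: [0.4355, -0.4091, 0.0297]
tool_rot: [0.527, 0.844, -0.055, 0.087]
wrist_force: [0.8, 0.1, -0.1]
opening: 0.0204
grasp_force: 30.0
```

Emit:
jog_arm(linear=[[0, 0, -6], [0, 0, -12], [0, 0, -15], [0, 0, -15], [0, 0, -15]], delta_rot=[[0, 0, 0], [0, 0, 0], [0, 0, 0], [0, 0, 0], [0, 0, 0]], fingers=[1, 1, 1, 1, 1])

```text
time_s: 16.23
eef_pos: [0.4361, -0.4097, 0.0155]
tool_rot: [0.526, 0.844, -0.055, 0.089]
wrist_force: [-0.3, 0.7, -0.5]
opening: 0.0203
grasp_force: 30.0
```

Run:
```python
from fr import *
s=bot.get_state(); print(s['eef_pos'],s['wrist_force'],s['opening'],s['torque'])
p,d,C=shot('wrist','w16.png'); M=R.from_quat(s['tool_rot']).as_matrix(); P=cloud(C,d); L=(P-s['eef_pos'])@M*1000
m=(abs(L[...,0])<30)&(abs(L[...,1])<9)&(L[...,2]<2)&(L[...,2]>-12); print(m.sum(),np.percentile(L[m],[2,50,98],axis=0).round(1).tolist()); A=np.c_[L[m][:,0],np.ones(m.sum())]; print('slope',np.linalg.lstsq(A,L[m][:,2],rcond=None)[0])
```

```text
[ 0.43611734 -0.4096566   0.01547615] [-0.27364028  0.65849746 -0.52573048] 0.020328341290661973 [ 0.09724313 -0.08403734  0.00920089]
2793 [[-21.0, -8.6, -5.7], [0.5, 0.2, -4.3], [19.2, 8.6, -0.6]]
slope [ 0.02798489 -4.16263653]
```

Emit:
jog_arm(linear=[[-1.5, 2.5, 0], [-1.5, 2.5, -2], [-1.5, 2.5, -3], [-1.5, 2.5, -3]], delta_rot=[[0, 0, 0], [0, 0, 0], [0, 0, 0], [0, 0, 0]], fingers=[1, 1, 1, 1])

```text
time_s: 16.62
eef_pos: [0.4346, -0.4072, 0.0123]
tool_rot: [0.526, 0.844, -0.055, 0.089]
wrist_force: [-0.0, -0.6, -0.5]
opening: 0.0202
grasp_force: 30.0
```

Emit:
jog_arm(linear=[[0, 0, 0], [0, 0, 0], [0, 0, 0], [0, 0, 0], [0, 0, 0]], delta_rot=[[0, 0, 0], [0, 0, 0], [0, 0, 0], [0, 0, 0], [0, 0, 0]], fingers=[0.8, 0.73, 0.7, 0.7, 0.7])

```text
time_s: 17.03
eef_pos: [0.4347, -0.4073, 0.0125]
tool_rot: [0.526, 0.844, -0.055, 0.089]
wrist_force: [-0.2, 0.2, 0.5]
opening: 0.028
grasp_force: 0.0
```

Emit:
jog_arm(linear=[[-1, 2, 8], [-5, 9, 20], [-15, 28, 40], [-30, 56, 60], [-38, 71, 70], [-38, 71, 70], [-38, 71, 70]], delta_rot=[[0, 0, 0], [0, 0, 0], [0, 0, 0], [0, 0, 0], [0, 0, 0], [0, 0, 0], [0, 0, 0]], fingers=[0.7, 0.7, 0.7, 0.7, 0.7, 0.7, 0.7])

```text
time_s: 17.62
eef_pos: [0.397, -0.3363, 0.0836]
tool_rot: [0.526, 0.844, -0.056, 0.09]
wrist_force: [-0.1, -1.0, -0.1]
opening: 0.0277
grasp_force: 0.0
```

Run:
```python
from fr import *
s=bot.get_state(); print(s['eef_pos'],s['wrist_force'],s['opening'])
p,d,C=shot('top','t2.png'); P=cloud(C,d); c=np.array([.4344,-.4174])
w=P[...,:2]-c; m=(np.linalg.norm(w,axis=2)<.042)&(P[...,2]>.008)&(P[...,2]<.03)
print(m.sum(),P[m].mean(0)); r=cv2.minAreaRect((P[m][:,:2]*1000).astype(np.float32)); print(r)
A=np.c_[P[m],np.ones(m.sum())]; q=np.linalg.lstsq(A[:,[0,1,3]],A[:,2],rcond=None)[0]; print('plane',q, 'max z',P[m][:,2].max())
cv2.imwrite('pics/c17.png',cv2.resize(p[215:335,310:430],(600,600),interpolation=cv2.INTER_CUBIC)[:,:,::-1])
```

```text
[ 0.39699561 -0.33626306  0.08357013] [-0.06365622 -0.99451599 -0.14078629] 0.027716089472632523
391 [ 0.43449691 -0.41321604  0.0130177 ]
((438.3629150390625, -417.1767272949219), (75.6617431640625, 62.456825256347656), 67.7258071899414)
plane [ 0.0204308  -0.00068219  0.00385868] max z 0.018287685707180534
```

Run:
```python
from fr import *
p,d,C=shot('wrist','w17.png'); P=cloud(C,d); c=np.array([.4344,-.4174]); h=cv2.cvtColor(p,cv2.COLOR_RGB2GRAY)
print(R.from_quat(bot.get_state()['tool_rot']).as_matrix()[:2,:2].round(3).tolist())
for n,(p,d,C) in {'w17':(p,d,C),'t2':load('t2.png')}.items():
    P=cloud(C,d); w=P[...,:2]-c; m=((np.linalg.norm(w,axis=2)<.039)&(P[...,2]>.0085)&(P[...,2]<.018)).astype(np.uint8)
    k,l,s,cc=cv2.connectedComponentsWithStats(m)
    if k<2: continue
    i=1+s[1:,4].argmax(); q=P[l==i]; th=np.radians(26); gx=np.array([-.438,.899]); gy=np.array([.899,.438])
    X=(q[:,:2]-c)@gx*1000; Y=(q[:,:2]-c)@gy*1000; print(n,s[i],'z',np.percentile(q[:,2],[5,50,95]).round(4))
    for x0 in range(-35,35,5):
        t=(X>=x0)&(X<x0+5); 
        if t.sum()>5: print('  gx',x0,t.sum(),np.percentile(Y[t],[3,97]).round(1))
p,d,C=load('t2.png'); P=cloud(C,d); m=(P[...,2]>.074)&(P[...,2]<.092)&(abs(P[...,0]-.5137)<.014)&(abs(P[...,1]+.385)<.014); print('fork',P[m].mean(0),m.sum())
```

```text
[[-0.43, 0.898], [0.878, 0.439]]
w17 [ 291  300   56   41 1207] z [0.0096 0.012  0.0133]
  gx -15 45 [-22.4  20.9]
  gx -10 244 [-23.2  16.9]
  gx -5 135 [-14.8  14.2]
  gx 0 122 [-5.1 14.8]
  gx 5 123 [-4.7 14.7]
  gx 10 128 [-5.5 14. ]
  gx 15 130 [-4.7 14.5]
  gx 20 132 [-4.6 14.3]
  gx 25 148 [-5. 14.]
t2 [372 273  34  28 368] z [0.0099 0.0131 0.0164]
  gx -15 68 [-30.4  19. ]
  gx -10 59 [-25.1  18.7]
  gx -5 34 [-4.4 14.7]
  gx 0 38 [-4.3 15.2]
  gx 5 34 [-5.2 14.6]
  gx 10 36 [-4.2 14.7]
  gx 15 35 [-4.3 14.8]
  gx 20 39 [-4.8 15.5]
  gx 25 21 [-3.2 13.9]
fork [ 0.51330196 -0.38472319  0.08335446] 101
```

The clip lies flat with its middle about 8 mm from the dish centre, and the fork is home. I hand the job in.

```bash
python3 -c "
from rig import bot
print(bot.sign_off())"
```

```text
the job is handed in; nothing more can be done
None
```

The job is handed in at about 18 s. By my last measurements the clip lies flat in the dish, its middle about 8 mm from the centre, and the forked tool is back upright in its hole. The hand-in returned no verdict.

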